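Lift the hot lid off the office lunch warmer with the fork lifter

ROBOT

A 7-joint arm with a two-finger parallel gripper is mounted at the origin on the work surface. World frame = base frame: x ahead of the robot, y to its left, z up, the work surface at z = 0. Lengths are in mm, angles in rad, forces in N, time in s.
With the tool pointing down it reaches from about 425 to 950 mm from the base axis. Payload 4.7 kg.
Tool frame: the origin (TCP) lies at the very end of the fingers, on their centre line; the grasp point (between the pads) lies 19 mm behind it; z points along the fingers, y is the line along which they close (so a half turn about z gives the same grasp; the last joint's range is limited). The gripper opens to 85 mm and grips with 20 to 120 N. Pads are 22 mm wide; open, the fingers measure 114 mm over their backs; the gripper's body (76 mm by 85 mm) begins 54 mm behind the grasp point. The pads swing forward as they close: fully open they stand 13 mm farther back than shut.
Start: joints at [1.09, 0.469, -0.049, 1.532, 0.024, 1.141, -0.082], TCP at [294.742, -607.269, 231.335] pointing down, gripper open.
Joint ranges: [-2.59, 2.59], [-0.33, 1.99], [-1.39, 1.29], [0.1, 2.45], [-1.04, 4.18], [0.21, 1.99], [-2.66, 2.66]. Speed limits (rad/s): [2.57, 2.57, 3.14, 3.14, 3.14, 3.14, 3.14].

INTERFACE

Orientations are given as [roll, pitch, yaw] about the fixed x, y, z axes, in that order (R = Rz(yaw) Ry(pitch) Rx(roll)).
In Python, from station import arm gives the robot as it stands.
- The arm moves only by the tool send_rows, never from a script. Its argument "commands" is a list of rows, each a list of 7 numbers: the closure, from 0 (fully open) to 1 (shut), then the shift along the tool's x, y, z normalised to -1 to 1, where 1 is 15 cm, then the turn, a rotation vector about the tool's x, y, z normalised to -1 to 1, where 1 is pi rad. A call has 1 to 10 rows; each row is the pose to reach, as a shift and turn from the pose commanded when the call began, along the tool's axes at that moment, turning the shorter way round; what a row does not reach only later rows make up. A row lasts 1/12 s, in which the tool goes at most 41.7 mm and 7.16 degrees, less where a joint would pass 70% of its speed; a pose out of reach is approached as far as the arm can. A call with a number of a shift or a turn outside -1 to 1 is refused whole. A call with a gripper value outside its range is refused whole. The fingers move at their own pace and stop on an object; "squeeze" is the grip in N (left out, the last holds). Time passes only in rows, so rows that repeat a pose let the fingers close. It gives the time, the measured TCP pose, the force, the opening and the grip force at its end, in the units of the state.
- arm.get_state(): the state, without advancing time (a new reading comes with each control period).
- arm.snapshot(name): name is "scene" or "top" or "wrist"; returns (picture, depth): 480x640x3 uint8, blue, green, red; 480x640 float32, mm along the optical axis (not along the pixel's ray), 0 where there is no reading.
- arm.camera_params(name): a dict with "fx", "fy", "cx", "cy" (pixels), "T" (4x4, takes a point from camera to world coordinates). Camera axes: x right, y down, z forward; pixel columns grow to the right and rows downward; lengths in mm; the calibration is good to about 2 mm. A picture is of the moment at which its call begins: read the wrist's pose just before it. camera_params takes no time and is no camera call; for the wrist camera it gives the pose at the moment of the call.
- arm.job_done(): hands the job in; it is judged then, once.
Trained networks look in the newest picture that a camera, given by its name, has taken for a name from the list of things; names that differ only in an ending like _2 or _b are one class to them, and where a whole thing is asked for, a point or a joint stands for the part that bears it (a point fixed in the world has none). Each returns a list of dicts, best first, with "confidence" (0 to 1); they miss things now and then, are a little off and sometimes report something else, mostly with a low value. They report only what shows in the picture. A call takes as long as a camera call.
- arm.search_frame(name, camera): "xyz" ([x, y, z] in mm, in the coordinates of the camera as it stood for that picture, good to about 4 mm: the middle of the surface that is visible of it).
The state is a dict: "time": time; "joints": joint angles; "qd": joint speeds; "tau": joint torques, N m; "ee_pos": TCP position; "tool_rot": TCP orientation; "wrist_force": force on the tool from outside, world axes, zero at the start; "moment": the same for the moment, N m; "gripper_width": finger opening in mm; "gripper_force": force on a finger pad.
Only numpy, scipy, OpenCV 4.12 (cv2) and the standard library are available. Lean on these libraries where they do the work, as an engineer would, in place of code of your own. Each camera call takes 0.05 s, during which the arm holds its last target. There are 200 camera calls.

TASK

The lid of the lunch warmer on the desk is hot: take the fork lifter from its stand, hook both prongs under the lid's loop handle, lift the lid clear of the pot and, carrying it level, set it down gently, flat in the middle of the round cork trivet. Do not touch the lid with the robot itself, and do not push or knock over any of the loose things on the desk. Then take the lifter out of the loop and hang it back in the stand as it was, its wooden handle lying in both notches (either way round).

Things in the scene. Friction and masses are not known exactly. Their poses are not given: they have to be found in the camera images.
- lid_loop (a point): Loose steel lid, 166 mm across, 0.25 to 0.5 kg, with an upright loop (inverted U of 10 mm round bar). This point: middle of the loop's top bar, on the lid's axis, 73 mm above its underside. z up. The bar runs along the lid's y, straight for 64 mm; legs at y = -42 and 42 mm. The opening under it is 74 mm wide, 50 mm high, and is entered along the lid's +x or -x. Hangs level by the loop's middle.
- lid_base (a point): Centre of the lid's flat underside: a plug 136 mm across, 8 mm deep, that drops loosely (7 mm of play) inside the pot's rim; above it a flange 166 mm across lies on the rim. With the lid on the pot this point is 8 mm below the rim; it lies 73 mm below the middle of the loop's bar (68 mm below the bar's lower side).
- pot_rim (a point): The lunch warmer, fixed: a round steel pot, 160 mm across, on a black base 178 mm across; this point is the centre of its rim, 90 mm above the desk. Pot, trivet and stand may each be in any of three places on the desk.
- trivet_top (a point): Round cork trivet, fixed, 184 mm across and 12 mm thick; this point is the centre of its top face.
- lifter_grip (a point): Loose fork lifter, 0.16 kg, hanging in the stand. This point: centre of its wooden handle bar, which lies level along the lifter's x, 130 x 18 (y) x 22 mm, to be gripped across its middle from above. A steel shank goes down at x = -28 mm to two 6 mm prongs at y = -13 and 13 mm, which run towards +x, 111 mm below this point at their lowest; tips turn up at x = 28 mm (their tops 89 mm below it).
- lifter_fork (a point): The hollow of the prongs where a loop's bar is carried, midway between the two prongs and on their upper side: 105 mm straight below the centre of the lifter's handle bar. It is 16 mm deep behind the upturned tips; the cross piece joining shank and prongs lies 28 mm behind it (-x), 19 mm higher.
- stand_seat (a point): Lifter stand, fixed, dark steel: foot 150 x 90 mm and two posts 104 mm apart along the stand's x, each with a flared notch in its top. This point is where the centre of the lifter's bar lies when hung, 129 mm above the desk, the bar along the stand's x with about 5 mm of play in y. Notch floors are 118 mm, lips 134 mm above the desk; the gap between the posts is 90 mm.
- flask: Tall steel vacuum flask with a black cap, loose, 70 mm across and 215 mm high: the only tall thing among the others, too tall to carry the lid over; origin at the centre of its underside. Not to be disturbed.
- jar: Closed jar, loose, 72 mm across, 95 mm high; origin under its centre. Not to be disturbed.
- pen_cup: Black pen cup, loose, 72 mm across, 85 mm high, with pens up to 125 mm; origin under its centre. Not to be disturbed.
- tape: Tape dispenser, loose, 100 x 50 mm, 70 mm high; origin under its centre. Not to be disturbed.
- calculator: Pocket calculator, loose, 150 x 85 x 16 mm; origin under its centre. Not to be disturbed.
- mouse: Computer mouse, loose, about 100 x 58 mm, 34 mm high; origin under it. Not to be disturbed.
- mug: White mug, loose, 80 mm across, 95 mm high, handle to its own +y; origin under its centre. Not to be disturbed.

How it is judged (in metres and radians):
On the way, in this order (a step that is already met when the one before it is completed fails the run):
1. the lid hangs from the lifter, clear of the pot (z of lid_base in the frame of pot_rim above 0.015 m and contact force between lifter and lid above 0.5 N), for 0.2 s.
2. the lid rests flat in the middle of the trivet (horizontal distance between lid_base and trivet_top below 0.025 m and z of lid_base in the frame of trivet_top between -0.004 and 0.004 m and angle between lid_base's own z axis and vertical below 0.06 rad and linear speed of lid below 0.03 m/s), for 0.2 s.
At the end, for the whole second after the job is handed in: The lid lies flat (3 degrees, 4 mm in height) on the trivet, centred within 25 mm; the lifter hangs upright (7 degrees) in both notches of the stand, its bar centre within 20 mm along the bar, 10 mm across and 6 mm in height of the seat; both at rest (all of step 2 and x of lifter_grip in the frame of stand_seat between -0.02 and 0.02 m and y of lifter_grip in the frame of stand_seat between -0.01 and 0.01 m and z of lifter_grip in the frame of stand_seat between -0.006 and 0.006 m and angle between lifter_grip's own z axis and vertical below 0.12 rad and linear speed of lifter below 0.03 m/s); the robot touches nothing.
It fails at once if the hot lid is touched by the robot itself (contact force between any of the fingers, the arm and lid above 0.5 N).
It fails at once if the lid tips more than 20 degrees (angle between lid_base's own z axis and vertical above 0.35 rad).
It fails at once if the lid is dropped or banged on the trivet (horizontal distance between lid_base and trivet_top below 0.08 m and z of lid_base in the frame of trivet_top below 0.02 m and linear speed of lid above 0.3 m/s).
It fails at once if a loose bystander is pushed more than 20 mm or tipped (distance of any of flask, jar, pen_cup, tape, calculator, mouse, mug from where it was at the start of the episode above 0.02 m or angle between any of flask, jar, pen_cup, tape, calculator, mouse, mug's own z axis and vertical above 0.3 rad).
It also fails if it takes over 72 s, if anything falls off the work surface, if the arm or the gripper's body presses on something with over 40 N, if the wrist force passes 120 N, or if a joint passes its speed limit or range.

## Working session

There is one attempt and no reset: what is moved stays moved. The work goes in short steps, Python scripts to look and compute and a tool call to move; the robot and the scene stay as the last step left them, time stands still between calls to the robot, and variables do not carry over. Pictures are saved under pics/ and viewed, at most 10 in all, crops included, and the job is handed in when it is done.

Besides the shell and the picture viewer there is one more tool, called after "Emit:" as name(argument=value, ...), one argument or row to a line, values as JSON. send_rows: Moves the arm, as the interface text tells. Its arguments: {"type":"object","properties":{"commands":{"type":"array","items":{"type":"array","items":{"type":"number"}}},"squeeze":{"type":"number"}},"required":["commands"]}

```bash
mkdir -p pics; ls; cat > h.py <<'E'
import numpy as np,cv2
from station import arm
def look(c,name=None):
    P=arm.camera_params(c); im,d=arm.snapshot(c)
    if name: cv2.imwrite(f'pics/{name}.png',im)
    return im,d,P
def cloud(d,P):
    v,u=np.mgrid[:480,:640]; p=np.stack([(u-P['cx'])/P['fx']*d,(v-P['cy'])/P['fy']*d,d,np.ones_like(d)],-1)
    return (p@np.array(P['T']).T)[...,:3]
def find(n,c,P):
    return [(np.round((np.array(P['T'])@np.r_[r['xyz'],1])[:3],0).tolist(),round(r['confidence'],2)) for r in arm.search_frame(n,c)[:2]]
E
python3 - <<'E'
from h import *
ims=[]
for c in ['top','scene']:
    im,d,P=look(c,c+'0'); np.savez(c+'0.npz',im=im,d=d,X=cloud(d,P)); print(c,np.round(P['T'],2).tolist(),P['fx'])
    for n in ['lid_loop','pot_rim','trivet_top','lifter_grip','stand_seat','flask','jar','pen_cup','tape','calculator','mouse','mug']: print(n,find(n,c,P))
s=arm.get_state();print(s['time'],s['ee_pos'],s['tool_rot'])
E
```

```text
pics
top [[0.02, -0.99, 0.15, 403.61], [-1.0, -0.02, 0.01, -1.49], [-0.01, -0.15, -0.99, 1160.68], [0.0, 0.0, 0.0, 1.0]] 614.9559631599625
lid_loop [([620.0, 6.0, 103.0], 0.96)]
pot_rim []
trivet_top [([473.0, 307.0, 11.0], 0.84), ([809.0, -147.0, 46.0], 0.71)]
lifter_grip [([496.0, -304.0, 138.0], 0.79)]
stand_seat [([503.0, -299.0, 10.0], 0.93), ([496.0, -302.0, 139.0], 0.2)]
flask []
jar [([359.0, -138.0, 94.0], 0.67)]
pen_cup [([631.0, -188.0, 45.0], 0.78)]
tape [([365.0, 139.0, 21.0], 0.8)]
calculator [([550.0, -17.0, 26.0], 0.72), ([372.0, 12.0, 18.0], 0.64)]
mouse [([774.0, 81.0, 34.0], 0.96)]
mug [([806.0, -152.0, 42.0], 0.92)]
scene [[0.56, 0.66, -0.5, 1023.88], [0.83, -0.45, 0.33, -274.51], [-0.01, -0.59, -0.8, 836.95], [0.0, 0.0, 0.0, 1.0]] 453.73440681918487
lid_loop [([628.0, 0.0, 94.0], 0.88), ([383.0, -147.0, 68.0], 0.22)]
pot_rim [([686.0, -40.0, 27.0], 0.81)]
trivet_top [([460.0, 303.0, 11.0], 0.58)]
lifter_grip [([490.0, -303.0, 136.0], 0.79)]
stand_seat [([525.0, -311.0, 10.0], 0.93)]
flask [([646.0, 153.0, 150.0], 0.91), ([635.0, -180.0, 51.0], 0.73)]
jar [([384.0, -147.0, 67.0], 0.88)]
pen_cup [([638.0, -180.0, 51.0], 0.84), ([380.0, 138.0, 25.0], 0.19)]
tape [([641.0, -179.0, 53.0], 0.74), ([383.0, 138.0, 25.0], 0.67)]
calculator [([389.0, 9.0, 16.0], 0.59), ([685.0, -40.0, 26.0], 0.29)]
mouse [([788.0, 79.0, 33.0], 0.56), ([639.0, -178.0, 53.0], 0.5)]
mug [([783.0, -146.0, 46.0], 0.57)]
1.3 [ 294.738035   -607.27388901  231.33149883] [ 3.14151632e+00 -4.18708357e-05  4.51798482e-01]
```

View pics/top0.png

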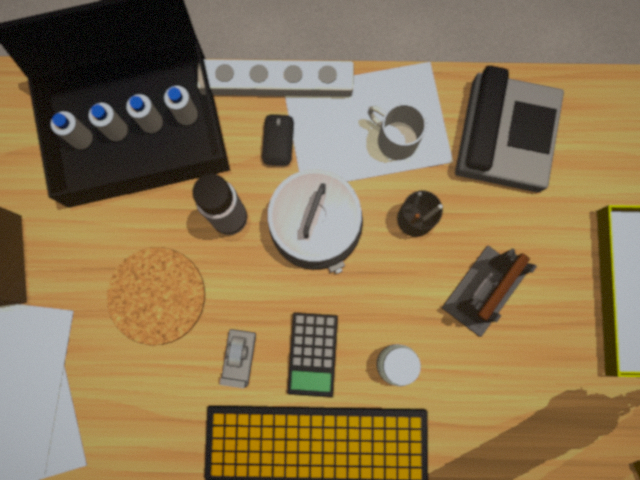

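```bash
python3 - <<'E'
from h import *
for c in ['top','scene']:
    X=np.load(c+'0.npz')['X']
    def st(m,l):
        p=X[m]
        if len(p)<5: print(c,l,len(p)); return
        p2=p[:,:2].astype(np.float32); r=cv2.minAreaRect(p2); print(c,l,len(p),'mean',p.mean(0).round(1),'rect',np.round(r[0],1),np.round(r[1],1),round(r[2],1),'circ',np.round(cv2.minEnclosingCircle(p2)[1],1))
        w,v=np.linalg.eigh(np.cov(p2.T)); print('   axis deg',round(np.degrees(np.arctan2(v[1,1],v[0,1])),1))
    def box(x,y,z): return (abs(X[...,0]-x[0])<x[1])&(abs(X[...,1]-y[0])<y[1])&(X[...,2]>z[0])&(X[...,2]<z[1])
    st(box((620,100),(0,100),(140,180)),'loop bar')
    st(box((620,100),(0,100),(90,120)),'lid flange')
    st(box((470,120),(305,120),(7,18)),'trivet')
    st(box((500,100),(-300,100),(128,150)),'lifter bar')
    st(box((500,110),(-300,110),(5,15)),'stand foot')
    st(box((650,60),(150,60),(100,230)),'flask')
E
```

```text
top loop bar 320 mean [616.4  10.3 158.3] rect [618.9   9.8] [10.1 92.9] 71.2 circ 46.4
   axis deg 161.0
top lid flange 6402 mean [617.5   9.5  98.5] rect [619.8   9.6] [165.  162.8] 2.0 circ 83.1
   axis deg 69.2
top trivet 7428 mean [476.4 304.4  13. ] rect [469.  304.4] [236.3 235.8] 89.4 circ 147.3
   axis deg 165.2
top lifter bar 1117 mean [ 493.9 -307.2  139. ] rect [ 494.1 -307.7] [ 51.4 130.3] 53.4 circ 65.9
   axis deg 143.9
top stand foot 2480 mean [ 497.7 -298.     8.8] rect [ 500.1 -299.9] [219.5 219.4] 0.1 circ 147.1
   axis deg 151.8
top flask 1883 mean [621.4 166.7 191.4] rect [628.1 170.4] [64.1 67.9] 72.2 circ 35.0
   axis deg 122.1
scene loop bar 233 mean [628.8   6.6 155.5] rect [621.4   9.6] [10.3 90.4] 70.9 circ 45.2
   axis deg 161.6
scene lid flange 4420 mean [626.2   6.   96.5] rect [620.4  11. ] [163.9 164.7] 58.6 circ 83.8
   axis deg 60.1
scene trivet 2085 mean [462.2 305.1  11.3] rect [471.9 308.8] [182.4 170.5] 60.7 circ 93.3
   axis deg 75.0
scene lifter bar 897 mean [ 500.  -309.3  136.6] rect [ 494.7 -307.5] [ 52.4 131.1] 53.7 circ 66.1
   axis deg 144.0
scene stand foot 1630 mean [ 510.2 -304.7    7.3] rect [ 531.8 -262.7] [204.8 150.4] 53.6 circ 114.5
   axis deg 140.2
scene flask 1935 mean [642.3 160.7 174.3] rect [633.3 170.9] [66.  65.1] 80.0 circ 34.9
   axis deg -138.3
```

View pics/scene0.png

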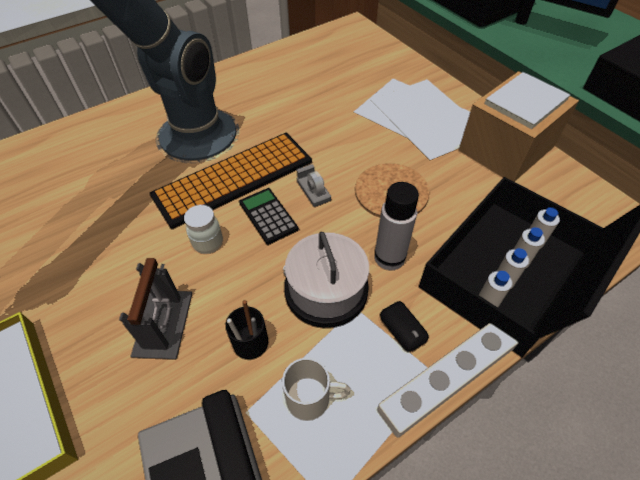

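The top view shows the stand with the lifter on the right (pixel ~490,285), the pot in the middle (315,215) and the trivet on the left (155,295). The flask is beside the pot at (220,205). The scene view shows the same layout, with the lifter at (150,300). Next I need the fork's direction and a precise bar axis.

```bash
python3 - <<'E'
from h import *
for c in ['top','scene']:
    X=np.load(c+'0.npz')['X'];im=np.load(c+'0.npz')['im'].astype(int)
    red=(im[...,2]>im[...,0]*2)&(im[...,2]>im[...,1]*1.5)
    m=(np.hypot(X[...,0]-494,X[...,1]+307)<85)&(X[...,2]>134)&red
    p=X[m];w,v=np.linalg.eigh(np.cov(p[:,:2].T));r=cv2.minAreaRect(p[:,:2].astype(np.float32));print(c,len(p),p.mean(0),np.degrees(np.arctan2(v[1,1],v[0,1])),r)
    a=np.radians(144);q=X[np.hypot(X[...,0]-494,X[...,1]+307)<80]-[494,-307.5,0]
    u=q[:,0]*np.cos(a)+q[:,1]*np.sin(a);w=-q[:,0]*np.sin(a)+q[:,1]*np.cos(a)
    for lo,hi in [(15,32),(32,50),(50,80),(80,105)]:
        k=(q[:,2]>lo)&(q[:,2]<hi)&(abs(u)<44)&(abs(w)<25); print(lo,np.histogram(u[k],bins=np.arange(-44,45,8))[0])
im=cv2.imread('pics/scene0.png')[240:370,100:220];cv2.imwrite('pics/crop.png',cv2.resize(im,None,fx=4.5,fy=4.5,interpolation=3))
E
```

```text
top 830 [ 493.28766695 -306.69394292  140.75262747] 144.00550033267962 ((493.5701904296875, -307.75579833984375), (19.165477752685547, 128.6446075439453), 54.082366943359375)
15 [ 0  0  4 16 17 14 16 11  2  0  0]
32 [ 0  5 15  1  0  0  0  0  7  0  0]
50 [0 0 0 0 0 0 0 0 4 6 3]
80 [0 0 0 0 0 0 0 0 3 4 0]
scene 612 [ 499.05561727 -308.14195308  138.37661645] 143.89654608240656 ((494.84356689453125, -306.8063659667969), (18.686525344848633, 130.43017578125), 54.075592041015625)
15 [ 0  0  5 11 13 23 26 23 20  0 43]
32 [ 0  6  5  0  0  0  0  0 62 14 83]
50 [  0   0   0   0   0   0   0   0  37   6 116]
80 [ 0  0  0  0  0  0  0  0 31  5 92]
```

View pics/crop.png

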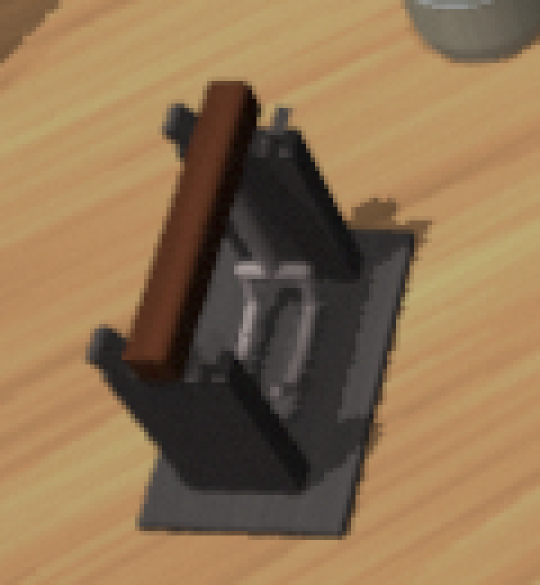

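The fork's shank sits at the far-left end (about +26 mm along 144°), so the lifter's +x points to −36°. I'll use tool yaw −36° at the stand and +71° at the pot.

```bash
cat >> h.py <<'E'
from scipy.spatial.transform import Rotation as R
def go(x,y,z,yawdeg):
    s=arm.get_state(); R0=R.from_euler('xyz',s['tool_rot']); T=R.from_euler('ZYX',[yawdeg,0,180],degrees=True)
    d=R0.inv().apply(np.array([x,y,z])-s['ee_pos']); w=(R0.inv()*T).as_rotvec()
    print('shift',np.round(d/150,4),'turn',np.round(w/np.pi,4),'n',np.linalg.norm(d)/41.7,np.degrees(np.linalg.norm(w))/7.16)
def st():
    s=arm.get_state(); print(s['time'],np.round(s['ee_pos'],1),np.round(np.degrees(s['tool_rot']),2),'F',np.round(s['wrist_force'],1),'M',np.round(s['moment'],2),'w',round(s['gripper_width'],1),round(s['gripper_force'],1),'q',np.round(s['joints'],2))
E
python3 - <<'E'
from h import *
go(390,-464,231,-5);go(494.2,-307.2,231,-36)
E
```

```text
shift [ 0.9884 -0.5821  0.0022] turn [ 0.     -0.      0.1716] n 4.125979887612557 4.313707615105047
shift [ 2.0697 -1.2192  0.0022] turn [ 0.     -0.      0.3438] n 8.640734835655886 8.643316524054347
```

Emit:
send_rows(
  commands=[
    [0,0.9884,-0.5821,0,0,0,0.172],
    [0,0.9884,-0.5821,0,0,0,0.172],
    [0,0.9884,-0.5821,0,0,0,0.172],
    [0,0.9884,-0.5821,0,0,0,0.172],
    [0,0.9884,-0.5821,0,0,0,0.172],
  ],
  squeeze=80,
)

```text
time: 1.72
ee_pos: [396.4, -456.0, 231.5]
tool_rot: [-3.137, -0.003, -0.082]
wrist_force: [1.5, 0.2, -0.1]
gripper_width: 85.4
gripper_force: 0.0
```

```bash
python3 - <<'E'
from h import *
st();go(494.2,-307.2,231,-36)
E
```

```text
1.7167 [ 396.4 -456.   231.5] [-1.7974e+02 -1.7000e-01 -4.6800e+00] F [ 1.5  0.2 -0.1] M [ 0.06 -0.06  0.04] w 85.4 0.0 q [ 0.79  0.35  0.    1.71 -0.01  1.08 -0.86]
shift [ 0.5691 -1.0419  0.0101] turn [-0.0017 -0.0005  0.174 ] n 4.270751558521678 4.374269178184753
```

Emit:
send_rows(
  commands=[
    [0,0.6,-1,0,0,0,0.172],
    [0,0.6,-1,0,0,0,0.172],
    [0,0.6,-1,0,0,0,0.172],
    [0,0.6,-1,0,0,0,0.172],
    [0,0.6,-1,0,0,0,0.172],
    [0,0.6,-1,0,0,0,0.172],
    [0,0.6,-1,0,0,0,0.172],
    [0,0.6,-1,0,0,0,0.172],
  ],
)

```text
time: 2.38
ee_pos: [492.0, -323.9, 231.4]
tool_rot: [3.14, -0.0, -0.63]
wrist_force: [-0.0, 0.2, 0.2]
gripper_width: 85.2
gripper_force: 0.0
```

```bash
python3 - <<'E'
from h import *
st();go(494.2,-307.2,231,-36)
im,d,P=look('wrist','w1'); X=cloud(d,P); im=im.astype(int)
st()
red=(im[...,2]>im[...,0]*2)&(im[...,2]>im[...,1]*1.5)&(np.hypot(X[...,0]-494,X[...,1]+307)<90)&(X[...,2]>130)
p=X[red];print(len(p),p.mean(0),cv2.minAreaRect(p[:,:2].astype(np.float32)))
E
```

```text
2.3833 [ 492.  -323.9  231.4] [ 1.7993e+02 -1.0000e-02 -3.6080e+01] F [-0.   0.2  0.2] M [-0.08 -0.03  0.01] w 85.2 0.0 q [ 0.48  0.33  0.04  1.75 -0.01  1.07 -1.68]
shift [-0.0538 -0.0986  0.0024] turn [ 0.0004 -0.0001 -0.0005] n 0.40405978909197293 0.01502722543006896
2.4333 [ 491.7 -324.4  231.4] [ 1.7994e+02 -1.0000e-02 -3.6170e+01] F [-0.5 -0.2 -0.3] M [-0.02  0.01 -0.02] w 85.5 0.0 q [ 0.48  0.33  0.04  1.75 -0.01  1.07 -1.68]
5574 [ 498.95212834 -313.23076135  142.01061679] ((494.6811828613281, -315.7305603027344), (96.39532470703125, 112.03218841552734), 89.65162658691406)
```

View pics/w1.png

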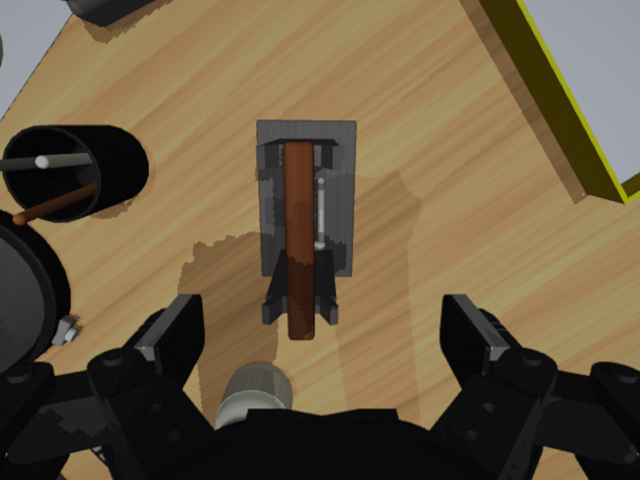

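The wrist view shows the lifter bar upright in the picture at (300,240), so the yaw is aligned. It rests in both posts, with a prong visible at (321,215). I'll refine the bar's centre from this depth image.

```bash
python3 - <<'E'
from h import *
im,d,P=look('wrist'); X=cloud(d,P); im=im.astype(int)
red=((im[...,2]>im[...,0]*2)&(im[...,2]>im[...,1]*1.5)&(abs(X[...,2]-140)<8)).astype(np.uint8)
n,l,s,c=cv2.connectedComponentsWithStats(cv2.morphologyEx(red,cv2.MORPH_OPEN,np.ones((5,5)))); k=1+s[1:,4].argmax()
p=X[l==k];print(s[k],p.mean(0),cv2.minAreaRect(p[:,:2].astype(np.float32)))
E
```

```text
[ 282  141   32  199 5525] [ 498.72100466 -312.98204569  140.62472179] ((494.53240966796875, -309.75421142578125), (17.583894729614258, 128.881103515625), 54.058467864990234)
```

Emit:
send_rows(
  commands=[
    [0,-0.0485,-0.0975,0,0,0,0],
    [0,-0.0485,-0.0975,0.2,0,0,0],
    [0,-0.0485,-0.0975,0.4,0,0,0],
    [0,-0.0485,-0.0975,0.55,0,0,0],
    [0,-0.0485,-0.0975,0.68,0,0,0],
    [0,-0.0485,-0.0975,0.76,0,0,0],
    [0,-0.0485,-0.0975,0.81,0,0,0],
    [0,-0.0485,-0.0975,0.81,0,0,0],
    [1,-0.0485,-0.0975,0.81,0,0,0],
    [1,-0.0485,-0.0975,0.81,0,0,0],
  ],
  squeeze=80,
)

```text
time: 3.32
ee_pos: [496.4, -307.2, 111.1]
tool_rot: [-3.141, -0.003, -0.629]
wrist_force: [-0.1, -0.2, -0.6]
gripper_width: 63.4
gripper_force: 0.0
```

Emit:
send_rows(
  commands=[
    [1,0,0,0,0,0,0],
    [1,0,0,0,0,0,0],
    [1,0,0,0,0,0,0],
    [1,0,0,0,0,0,0],
    [1,0,0,0,0,0,0],
    [1,0,0,0,0,0,0],
  ],
)

```text
time: 3.82
ee_pos: [496.1, -306.7, 110.7]
tool_rot: [-3.142, -0.001, -0.629]
wrist_force: [-0.4, 0.2, 5.2]
gripper_width: 16.8
gripper_force: 78.8
```

```bash
python3 - <<'E'
from h import *
st()
E
```

```text
3.8167 [ 496.1 -306.7  110.7] [-1.800e+02 -8.000e-02 -3.603e+01] F [-0.4  0.2  5.2] M [-0.    0.18 -0.02] w 16.8 78.8 q [ 0.46  0.45  0.03  1.88 -0.02  0.81 -1.7 ]
```

Emit:
send_rows(
  commands=[
    [1,0,0,-0.08,0,0,0],
    [1,0,0,-0.2,0,0,0],
    [1,0,0,-0.4,0,0,0],
    [1,0,0,-0.6,0,0,0],
    [1,0,0,-0.8,0,0,0],
    [1,0,0,-0.933,0,0,0],
    [1,0,0,-0.933,0,0,0],
  ],
  squeeze=100,
)

```text
time: 4.4
ee_pos: [497.8, -307.5, 255.0]
tool_rot: [-3.14, -0.009, -0.629]
wrist_force: [1.5, -0.2, -0.7]
gripper_width: 16.4
gripper_force: 97.5
```

Emit:
send_rows(
  commands=[
    [1,-0.03,-0.08,0,0,0,-0.03],
    [1,-0.06,-0.2,0,0,0,-0.06],
    [1,-0.09,-0.35,0,0,0,-0.095],
    [1,-0.12,-0.5,0,0,0,-0.13],
    [1,-0.15,-0.65,0,0,0,-0.165],
    [1,-0.18,-0.8,0,0,0,-0.2],
    [1,-0.2,-0.9,0,0,0,-0.235],
    [1,-0.23,-0.97,0,0,0,-0.27],
    [1,-0.25,-1,0,0,0,-0.3],
    [1,-0.25,-1,0,0,0,-0.3],
  ],
)

```text
time: 5.23
ee_pos: [553.0, -160.7, 248.2]
tool_rot: [-3.139, 0.002, 0.318]
wrist_force: [0.2, -0.6, -0.9]
gripper_width: 16.2
gripper_force: 97.6
```

```bash
python3 - <<'E'
from h import *
st();go(594,-66,250,71)
E
```

```text
5.2333 [ 553.  -160.7  248.2] [-1.7985e+02  1.1000e-01  1.8240e+01] F [ 0.2 -0.6 -0.9] M [-0.02 -0.01  0.06] w 16.2 97.6 q [ 0.37  0.3  -0.2   1.74  0.06  1.1  -1.1 ]
shift [ 0.4573 -0.5139 -0.0112] turn [-1.100e-03  2.000e-04 -2.931e-01] n 2.474855646904282 7.368840132610331
```

Emit:
send_rows(
  commands=[
    [1,0.06,-0.07,0,0,0,-0.035],
    [1,0.15,-0.17,0,0,0,-0.072],
    [1,0.25,-0.28,0,0,0,-0.11],
    [1,0.34,-0.38,0,0,0,-0.148],
    [1,0.41,-0.46,0,0,0,-0.186],
    [1,0.45,-0.505,-0.005,0,0,-0.224],
    [1,0.457,-0.514,-0.01,0,0,-0.262],
    [1,0.457,-0.514,-0.01,0,0,-0.293],
    [1,0.457,-0.514,-0.01,0,0,-0.293],
    [1,0.457,-0.514,-0.01,0,0,-0.293],
  ],
)

```text
time: 6.07
ee_pos: [594.4, -69.5, 250.3]
tool_rot: [-3.14, 0.001, 1.229]
wrist_force: [0.7, -0.5, -1.1]
gripper_width: 16.7
gripper_force: 97.6
```

```bash
python3 - <<'E'
from h import *
st()
im,d,P=look('wrist','w2'); X=cloud(d,P)
m=(np.hypot(X[...,0]-620,X[...,1]-10)<60)&(X[...,2]>145)&(X[...,2]<175)
lab,l,s,c=cv2.connectedComponentsWithStats(m.astype(np.uint8)); print(s[1:])
for k in range(1,lab):
    if s[k,4]>100:
        p=X[l==k];print(p.mean(0),p[:,2].max(),cv2.minAreaRect(p[:,:2].astype(np.float32)))
E
```

```text
6.0667 [594.4 -69.5 250.3] [-1.7991e+02  4.0000e-02  7.0410e+01] F [ 0.7 -0.5 -1.1] M [ 0.    0.05 -0.  ] w 16.7 97.6 q [ 0.35  0.36 -0.39  1.68  0.15  1.13 -0.43]
[[ 239   85  158   21 2851]]
[619.58203912   8.64746902 158.64310297] 162.83639432587594 ((619.5653686523438, 8.90210247039795), (10.007946968078613, 93.08765411376953), 71.11053466796875)
```

View pics/w2.png

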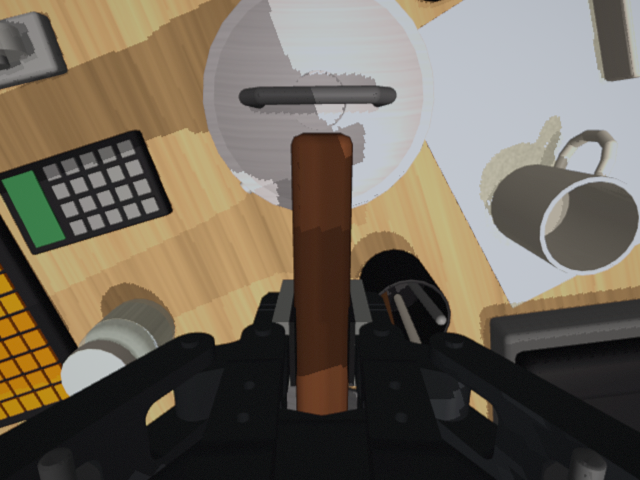

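The wrist view shows the loop bar horizontal in the picture at (318,96), with the handle bar pointing straight at it (x≈322), so the alignment is good. Now I lower to entry height.

Emit:
send_rows(
  commands=[
    [1,0,0,0.08,0,0,-0.003],
    [1,0,0,0.18,0,0,-0.003],
    [1,0,0,0.26,0,0,-0.003],
    [1,0,0,0.29,0,0,-0.003],
    [1,0,0,0.29,0,0,-0.003],
    [1,0,0,0.29,0,0,-0.003],
  ],
)

```text
time: 6.62
ee_pos: [594.9, -68.6, 207.5]
tool_rot: [-3.141, 0.0, 1.243]
wrist_force: [0.2, -0.3, -1.9]
gripper_width: 16.3
gripper_force: 97.7
```

```bash
python3 - <<'E'
from h import *
st();go(619.6,8.9,206.5,71.1)
E
```

```text
6.6167 [594.9 -68.6 207.5] [-179.97    0.     71.22] F [ 0.2 -0.3 -1.9] M [ 0.07 -0.03 -0.07] w 16.3 97.7 q [ 0.34  0.4  -0.39  1.73  0.17  1.05 -0.44]
shift [ 0.542  -0.0106  0.0063] turn [-0.0002  0.      0.0007] n 1.9502464871892446 0.017713494430191188
```

Advance 81 mm along tool x.

Emit:
send_rows(
  commands=[
    [1,0.06,-0.01,0,0,0,0],
    [1,0.13,-0.01,0,0,0,0],
    [1,0.2,-0.01,0,0,0,0],
    [1,0.27,-0.01,0,0,0,0],
    [1,0.34,-0.01,0,0,0,0],
    [1,0.41,-0.01,0,0,0,0],
    [1,0.48,-0.01,0,0,0,0],
    [1,0.53,-0.01,0,0,0,0],
    [1,0.54,-0.01,0,0,0,0],
    [1,0.54,-0.01,0,0,0,0],
  ],
)

```text
time: 7.45
ee_pos: [619.7, 9.5, 207.7]
tool_rot: [-3.141, -0.0, 1.245]
wrist_force: [0.1, -0.7, -1.6]
gripper_width: 16.1
gripper_force: 97.7
```

```bash
python3 - <<'E'
from h import *
st();go(619.6,8.9,206.5,71.1)
im,d,P=look('scene','s2'); cv2.imwrite('pics/s2c.png',cv2.resize(im[150:350,230:430],None,fx=3,fy=3,interpolation=3))
E
```

```text
7.45 [619.7   9.5 207.7] [-179.99   -0.     71.32] F [ 0.1 -0.7 -1.6] M [ 0.04 -0.02 -0.02] w 16.1 97.7 q [ 0.22  0.43 -0.41  1.68  0.19  1.07 -0.57]
shift [-0.0038  0.0005  0.0078] turn [-0.     -0.      0.0012] n 0.031368359676447875 0.030490719848159275
```

View pics/s2c.png

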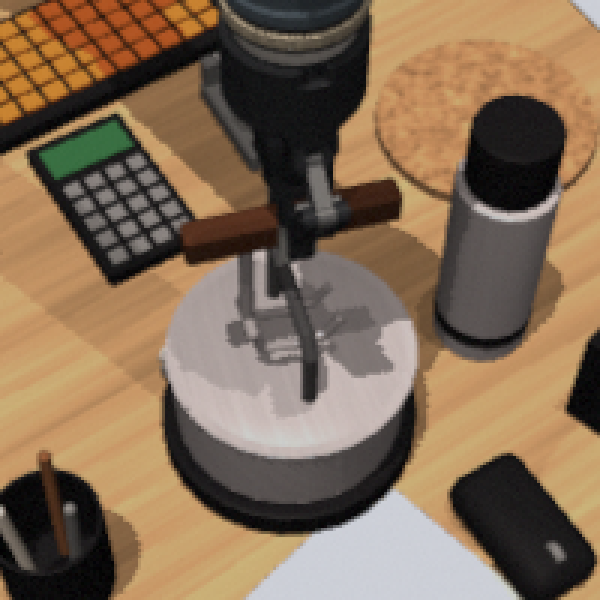

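The crop shows the shank behind the loop at (245,280), with the prongs passing under the bar to their tips at about (325,295). Now I raise slowly.

Emit:
send_rows(
  commands=[
    [1,0,0,-0.05,0,0,0],
    [1,0,0,-0.1,0,0,0],
    [1,0,0,-0.15,0,0,0],
    [1,0,0,-0.17,0,0,0],
    [1,0,0,-0.19,0,0,0],
    [1,0,0,-0.21,0,0,0],
    [1,0,0,-0.23,0,0,0],
    [1,0,0,-0.25,0,0,0],
    [1,0,0,-0.27,0,0,0],
    [1,0,0,-0.27,0,0,0],
  ],
  squeeze=120,
)

```text
time: 8.33
ee_pos: [619.8, 8.7, 248.6]
tool_rot: [3.141, -0.0, 1.244]
wrist_force: [-0.4, -0.4, -5.4]
gripper_width: 16.3
gripper_force: 119.2
```

Emit:
send_rows(
  commands=[
    [1,0,0,-0.03,0,0,0],
    [1,0,0,-0.06,0,0,0],
    [1,0,0,-0.1,0,0,0],
    [1,0,0,-0.14,0,0,0],
    [1,0,0,-0.18,0,0,0],
    [1,0,0,-0.22,0,0,0],
    [1,0,0,-0.26,0,0,0],
    [1,0,0,-0.28,0,0,0],
    [1,0,0,-0.28,0,0,0],
    [1,0,0,-0.28,0,0,0],
  ],
)

```text
time: 9.17
ee_pos: [619.6, 8.6, 290.4]
tool_rot: [3.141, -0.0, 1.244]
wrist_force: [-0.5, 0.3, -5.8]
gripper_width: 16.2
gripper_force: 119.2
```

```bash
python3 - <<'E'
from h import *
st()
im,d,P=look('scene','s3'); cv2.imwrite('pics/s3c.png',cv2.resize(im[130:350,200:460],None,fx=2.2,fy=2.2,interpolation=3))
E
```

```text
9.1667 [619.6   8.6 290.4] [179.98  -0.    71.25] F [-0.5  0.3 -5.8] M [ 0.03  0.01 -0.02] w 16.2 119.2 q [ 0.23  0.37 -0.42  1.58  0.16  1.23 -0.54]
```

View pics/s3c.png

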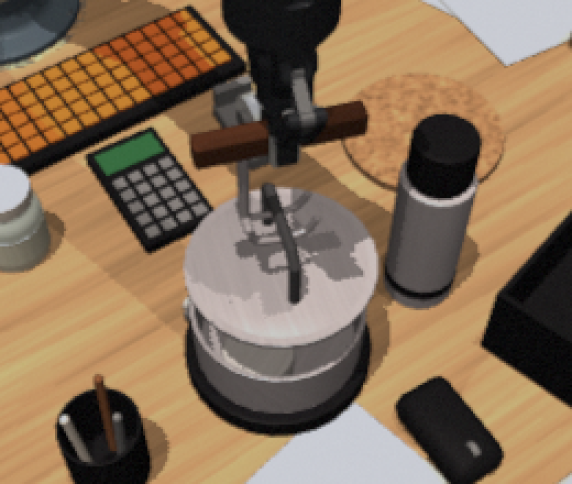

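The lid hangs level, clear of the pot rim. I'll refine the trivet centre from the top data.

```bash
python3 - <<'E'
from h import *
for c in ['top','scene']:
    D=np.load(c+'0.npz');X=D['X'];hsv=cv2.cvtColor(D['im'],cv2.COLOR_BGR2HSV)
    m=((np.hypot(X[...,0]-472,X[...,1]-306)<115)&(X[...,2]>8 if c=='top' else (np.hypot(X[...,0]-472,X[...,1]-306)<115)&(X[...,2]>6.5))&(X[...,2]<20)).astype(np.uint8)
    m=cv2.morphologyEx(m,cv2.MORPH_OPEN,np.ones((3,3)));m=cv2.morphologyEx(m,cv2.MORPH_CLOSE,np.ones((5,5)))
    n,l,s,_=cv2.connectedComponentsWithStats(m);k=1+s[1:,4].argmax();p=X[l==k][:,:2].astype(np.float32)
    p=p[np.hypot(*(p-p.mean(0)).T)<150]
    cs,_=cv2.findContours((l==k).astype(np.uint8),0,1);q=cs[np.argmax([len(a) for a in cs])][:,0];b=X[q[:,1],q[:,0]][:,:2]
    from scipy.optimize import least_squares
    f=least_squares(lambda a:np.hypot(b[:,0]-a[0],b[:,1]-a[1])-92,[472,306],loss='soft_l1',f_scale=2)
    print(c,len(p),cv2.minEnclosingCircle(p),f.x,np.abs(f.fun).mean())
go(490,100,290,71.2)
E
```

```text
top 7463 ((477.51251220703125, 305.1613464355469), 92.1727066040039) [477.43017764 304.74273724] 2.4667217515256428
scene 2082 ((476.35986328125, 305.4068603515625), 93.33230590820312) [478.72866748 303.96043079] 17.316770187375745
shift [ 3.0000e-01 -1.0126e+00  5.0000e-04] turn [-0.0001  0.0001  0.0003] n 3.799050641574514 0.007566195092939578
```

Emit:
send_rows(
  commands=[
    [1,0.0005,-0.0015,0,0,0,0],
    [1,0.003,-0.009,0,0,0,0],
    [1,0.008,-0.027,0,0,0,0],
    [1,0.017,-0.058,0,0,0,0],
    [1,0.031,-0.104,0,0,0,0],
    [1,0.049,-0.163,0,0,0,0],
    [1,0.071,-0.235,0,0,0,0],
    [1,0.095,-0.317,0,0,0,0],
    [1,0.122,-0.407,0,0,0,0],
    [1,0.15,-0.5,0,0,0,0],
  ],
)

```text
time: 10.05
ee_pos: [554.3, 55.2, 290.3]
tool_rot: [-3.142, 0.0, 1.244]
wrist_force: [0.1, 0.2, -5.1]
gripper_width: 16.0
gripper_force: 119.2
```

Emit:
send_rows(
  commands=[
    [1,0.028,-0.093,0,0,0,0],
    [1,0.055,-0.183,0,0,0,0],
    [1,0.079,-0.265,0,0,0,0],
    [1,0.101,-0.337,0,0,0,0],
    [1,0.119,-0.397,0,0,0,0],
    [1,0.133,-0.442,0,0,0,0],
    [1,0.142,-0.473,0,0,0,0],
    [1,0.147,-0.491,0,0,0,0],
    [1,0.15,-0.499,0,0,0,0],
    [1,0.15,-0.5,0,0,0,0],
  ],
)

```text
time: 10.88
ee_pos: [492.2, 99.3, 290.3]
tool_rot: [3.141, -0.0, 1.243]
wrist_force: [-0.1, 0.2, -5.1]
gripper_width: 15.9
gripper_force: 119.1
```

```bash
python3 - <<'E'
from h import *
st();go(477.2,305.1,290,71.2)
E
```

```text
10.8833 [492.2  99.3 290.3] [179.98  -0.    71.23] F [-0.1  0.2 -5.1] M [ 0.02 -0.02  0.  ] w 15.9 119.1 q [ 0.15  0.17 -0.49  1.83  0.09  1.16 -0.7 ]
shift [ 1.2667 -0.5362  0.0018] turn [ 0.0001 -0.      0.0002] n 4.947891779908024 0.004764921189175034
```

Emit:
send_rows(
  commands=[
    [1,0.0015,-0.0006,0,0,0,0],
    [1,0.011,-0.0046,0,0,0,0],
    [1,0.0335,-0.0143,0,0,0,0],
    [1,0.073,-0.031,0,0,0,0],
    [1,0.13,-0.0555,0,0,0,0],
    [1,0.2055,-0.0874,0,0,0,0],
    [1,0.296,-0.126,0,0,0,0],
    [1,0.4,-0.17,0,0,0,0],
    [1,0.513,-0.218,0,0,0,0],
    [1,0.63,-0.268,0,0,0,0],
  ],
)

```text
time: 11.72
ee_pos: [484.0, 203.6, 290.3]
tool_rot: [3.142, -0.0, 1.244]
wrist_force: [0.6, 0.5, -5.7]
gripper_width: 16.2
gripper_force: 119.1
```

Emit:
send_rows(
  commands=[
    [1,0.117,-0.05,0,0,0,0],
    [1,0.23,-0.098,0,0,0,0],
    [1,0.334,-0.142,0,0,0,0],
    [1,0.4245,-0.181,0,0,0,0],
    [1,0.4996,-0.2125,0,0,0,0],
    [1,0.557,-0.237,0,0,0,0],
    [1,0.5965,-0.254,0,0,0,0],
    [1,0.619,-0.2634,0,0,0,0],
    [1,0.6285,-0.2674,0,0,0,0],
    [1,0.63,-0.268,0,0,0,0],
  ],
)

```text
time: 12.55
ee_pos: [476.8, 303.9, 290.2]
tool_rot: [3.141, 0.001, 1.243]
wrist_force: [-0.0, 1.2, -5.0]
gripper_width: 15.7
gripper_force: 119.1
```

```bash
python3 - <<'E'
from h import *
st();go(477.2,305.1,290,71.2)
im,d,P=look('top');X=cloud(d,P)
m=(np.hypot(X[...,0]-477,X[...,1]-305)<110)&(X[...,2]>135)&(X[...,2]<170)
p=X[m];print(len(p),p.mean(0),cv2.minEnclosingCircle(p[:,:2].astype(np.float32)))
A=np.c_[p[:,:2],np.ones(len(p))];print(np.linalg.lstsq(A,p[:,2],rcond=None)[0])
E
```

```text
12.55 [476.8 303.9 290.2] [1.7999e+02 3.0000e-02 7.1220e+01] F [-0.   1.2 -5. ] M [ 0.01 -0.02  0.01] w 15.7 119.1 q [-0.17  0.3  -0.59  1.7   0.18  1.2  -1.13]
shift [ 0.0082 -0.0001  0.001 ] turn [0.0001 0.0002 0.0001] n 0.029686609487084133 0.004906841762777916
5576 [473.22821577 289.50445963 151.57022796] ((476.61083984375, 305.9459533691406), 82.88839721679688)
[8.71669575e-03 3.80016965e-02 1.36443581e+02]
```

Emit:
send_rows(
  commands=[
    [1,0.003,0,0.02,0,0,0],
    [1,0.006,0,0.07,0,0,0],
    [1,0.006,0,0.15,0,0,0],
    [1,0.006,0,0.25,0,0,0],
    [1,0.006,0,0.36,0,0,0],
    [1,0.006,0,0.47,0,0,0],
    [1,0.006,0,0.57,0,0,0],
    [1,0.006,0,0.65,0,0,0],
    [1,0.006,0,0.7,0,0,0],
    [1,0.006,0,0.72,0,0,0],
  ],
)

```text
time: 13.43
ee_pos: [476.3, 304.4, 180.4]
tool_rot: [-3.14, 0.002, 1.243]
wrist_force: [0.1, 0.3, -5.6]
gripper_width: 16.0
gripper_force: 119.1
```

Emit:
send_rows(
  commands=[
    [1,0,0,0.01,0,0,0],
    [1,0,0,0.025,0,0,0],
    [1,0,0,0.04,0,0,0],
    [1,0,0,0.055,0,0,0],
    [1,0,0,0.07,0,0,0],
    [1,0,0,0.085,0,0,0],
    [1,0,0,0.1,0,0,0],
    [1,0,0,0.115,0,0,0],
    [1,0,0,0.13,0,0,0],
    [1,0,0,0.145,0,0,0],
  ],
)

```text
time: 14.27
ee_pos: [477.4, 305.6, 161.0]
tool_rot: [3.141, -0.001, 1.243]
wrist_force: [0.1, -0.3, -6.2]
gripper_width: 16.5
gripper_force: 163.4
```

```bash
python3 - <<'E'
from h import *
st()
im,d,P=look('top');X=cloud(d,P)
m=(np.hypot(X[...,0]-477,X[...,1]-305)<110)&(X[...,2]>20)&(X[...,2]<40)
p=X[m];print(len(p),p.mean(0),cv2.minEnclosingCircle(p[:,:2].astype(np.float32)))
E
```

```text
14.2667 [477.4 305.6 161. ] [ 1.7994e+02 -8.0000e-02  7.1240e+01] F [ 0.1 -0.3 -6.2] M [-0.13 -0.05  0.07] w 16.5 163.4 q [-0.21  0.42 -0.56  1.85  0.27  0.95 -1.22]
3585 [480.63449422 278.97666763  28.65251219] ((477.0884704589844, 305.1490783691406), 82.8652114868164)
```

Emit:
send_rows(
  commands=[
    [1,0,0,0.01,0,0,0],
    [1,0,0,0.02,0,0,0],
    [1,0,0,0.02,0,0,0],
    [1,0,0,0.02,0,0,0],
  ],
)

```text
time: 14.65
ee_pos: [476.8, 305.1, 157.1]
tool_rot: [-3.141, -0.0, 1.244]
wrist_force: [0.3, 1.7, -1.5]
gripper_width: 16.2
gripper_force: 206.0
```

```bash
python3 - <<'E'
from h import *
st()
im,d,P=look('top');X=cloud(d,P)
m=(np.hypot(X[...,0]-477,X[...,1]-305)<110)&(X[...,2]>20)&(X[...,2]<40)
p=X[m];print(len(p),p.mean(0),cv2.minEnclosingCircle(p[:,:2].astype(np.float32)))
b=(np.hypot(X[...,0]-477,X[...,1]-305)<60)&(X[...,2]>79)&(X[...,2]<100);print(b.sum(),X[b][:,2].mean())
im,d,P=look('scene','s4'); cv2.imwrite('pics/s4c.png',cv2.resize(im[80:280,290:490],None,fx=3,fy=3,interpolation=3))
st()
E
```

```text
14.65 [476.8 305.1 157.1] [-179.98   -0.     71.25] F [ 0.3  1.7 -1.5] M [ 1.   -0.06 -0.14] w 16.2 206.0 q [-0.21  0.43 -0.56  1.85  0.28  0.94 -1.22]
3750 [479.65442718 272.80906105  32.58768504] ((474.9192810058594, 297.734619140625), 82.57103729248047)
326 91.6025998398947
14.75 [476.9 305.  157.3] [-1.7999e+02  1.0000e-02  7.1230e+01] F [ 3.6 10.4 -4.3] M [ 2.14 -0.47 -0.23] w 16.3 211.5 q [-0.21  0.43 -0.56  1.85  0.28  0.94 -1.22]
```

View pics/s4c.png

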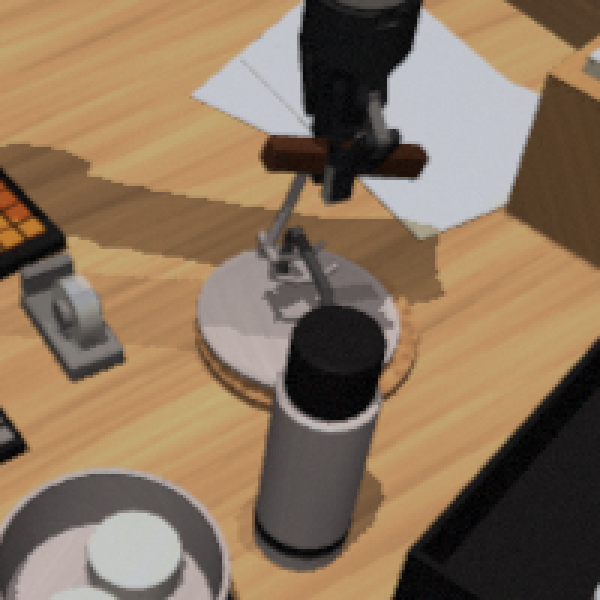

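```bash
python3 - <<'E'
from h import *
P=arm.camera_params('scene');Ti=np.linalg.inv(np.array(P['T']))
a=np.radians(71.2);c=np.array([477,305.2]);
def pr(x,y,z):
    w=np.r_[c+x*np.array([np.cos(a),np.sin(a)])+y*np.array([-np.sin(a),np.cos(a)]),z,1];q=Ti@w
    u=np.array([q[0]/q[2]*P['fx']+P['cx'],q[1]/q[2]*P['fy']+P['cy']]);return ((u-[290,80])*3).round(0)
for n,p in dict(back=(-65,-9,175),front=(65,-9,175),shtop=(-28,0,164),shbot=(-28,0,84),tipR=(28,-13,80),tipL=(28,13,80),barR=(0,-42,85),barL=(0,42,85),lidf=(83,0,28),lidb=(-83,0,28),lidl=(0,83,28),lidr=(0,-83,28)).items(): print(n,pr(*p))
st()
E
```

```text
back [250. 195.]
front [418. 162.]
shtop [293. 189.]
shbot [281. 268.]
tipR [353. 270.]
tipL [341. 247.]
barR [334. 298.]
barL [296. 225.]
lidf [400. 292.]
lidb [209. 332.]
lidl [271. 243.]
lidr [344. 386.]
14.75 [476.9 305.  157.3] [-1.7999e+02  1.0000e-02  7.1230e+01] F [ 3.6 10.4 -4.3] M [ 2.14 -0.47 -0.23] w 16.3 211.5 q [-0.21  0.43 -0.56  1.85  0.28  0.94 -1.22]
```

```bash
python3 - <<'E'
from h import *
s=arm.get_state();print(np.round(s['qd'],3),np.round(s['tau'],2))
im,d,P=look('top','t5');X=cloud(d,P);np.savez('t5.npz',X=X,im=im);st()
im,d,P=look('wrist','w5');Xw=cloud(d,P);np.savez('w5.npz',X=Xw,im=im);st()
hi=im.astype(int);red=(hi[...,2]>hi[...,0]*2)&(hi[...,2]>hi[...,1]*1.5)&(Xw[...,2]>120)
a=np.radians(71.2);e=np.array([np.cos(a),np.sin(a)]);n=np.array([-e[1],e[0]])
p=Xw[red];u=(p[:,:2]-[477,305.2])@e
for lo in range(-70,80,20):
    k=(u>lo)&(u<lo+20)
    if k.sum()>20: print('handle',lo,k.sum(),np.percentile(p[k,2],[10,50,90]).round(1),((p[k,:2]-[477,305.2])@n).mean().round(1))
q=X-[477,305.2,0];uu=q[...,:2]@e;vv=q[...,:2]@n;r=np.hypot(uu,vv)
m=(r<95)&(X[...,2]>18)&(X[...,2]<50)
A=np.c_[uu[m],vv[m],np.ones(m.sum())];print('lid plane',np.linalg.lstsq(A,X[m][:,2],rcond=None)[0],np.percentile(X[m][:,2],[5,50,95]))
m2=np.abs(X[...,2]-(A@np.linalg.lstsq(A,X[m][:,2],rcond=None)[0]).mean())<6
lm=m&m2;print(cv2.minEnclosingCircle(np.c_[uu[lm],vv[lm]].astype(np.float32)))
b=(r<60)&(X[...,2]>79)&(X[...,2]<105);print('loop',b.sum(),uu[b].mean(),vv[b].mean(),np.percentile(X[b][:,2],[10,50,90]))
E
```

```text
[-0.004  0.01  -0.012 -0.043  0.016  0.186  0.573] [-1.510e+00 -4.441e+01 -6.520e+00 -2.415e+01  9.000e-02  1.200e-01
 -1.000e-02]
14.8 [476.9 305.  157.4] [-1.800e+02  1.000e-02  7.123e+01] F [  6.8  16.2 -17.2] M [ 1.33 -1.13 -0.27] w 16.7 209.3 q [-0.21  0.43 -0.56  1.85  0.28  0.94 -1.22]
14.85 [476.9 305.  157.4] [-1.800e+02  1.000e-02  7.123e+01] F [  1.4   1.9 -12.7] M [ 1.07 -0.32 -0.02] w 16.3 207.3 q [-0.21  0.43 -0.56  1.85  0.28  0.94 -1.22]
handle -30 793 [203.3 204.4 205.4] -0.2
handle -10 4438 [197.5 200.3 203.3] -0.1
handle 10 4235 [190.6 193.4 196.3] -0.2
handle 30 4020 [183.6 186.5 189.3] -0.3
handle 50 3856 [176.8 179.7 182.5] -0.3
lid plane [-2.10515944e-03  1.31698776e-02  3.38868720e+01] [29.13477556 33.80478268 38.33145204]
((-10.51060962677002, -1.3502283096313477), 82.77182006835938)
loop 333 -12.496494920263174 -4.630245300525157 [85.79337799 92.71366329 97.1177356 ]
```

View pics/w5.png

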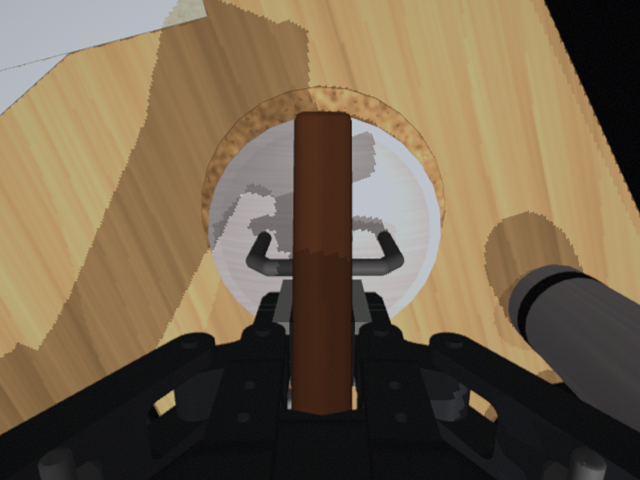

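The wrist view shows the handle bar pitched front-down and ridden up in the grip. The loop bar is at (325,265) and the lid is about 11 mm back. The bar is being squeezed upward between the pads with 210 N. I'll cut the squeeze and lower gently, so the lid rests.

Emit:
send_rows(
  commands=[
    [1,0,0,0.02,0,0,0],
    [1,0,0,0.035,0,0,0],
    [1,0,0,0.05,0,0,0],
  ],
  squeeze=40,
)

```text
time: 15.1
ee_pos: [477.4, 305.6, 150.3]
tool_rot: [3.141, -0.001, 1.243]
wrist_force: [-0.2, 5.2, -0.3]
gripper_width: 16.2
gripper_force: 192.7
```

```bash
cat > chk.py <<'E'
from h import *
def chk(tag,cx=477,cy=305.2,yaw=71.2):
    st()
    im,d,P=look('top',tag+'t');X=cloud(d,P)
    im,d,P=look('wrist',tag+'w');Xw=cloud(d,P)
    hi=im.astype(int);red=(hi[...,2]>hi[...,0]*2)&(hi[...,2]>hi[...,1]*1.5)&(Xw[...,2]>110)
    a=np.radians(yaw);e=np.array([np.cos(a),np.sin(a)]);n=np.array([-e[1],e[0]])
    p=Xw[red];u=(p[:,:2]-[cx,cy])@e;k=abs((p[:,:2]-[cx,cy])@n)<12
    if k.sum()>50: print('handle slope,z0',np.polyfit(u[k],p[k,2],1).round(3),'umax',np.percentile(u[k],99.5).round(1))
    q=X-[477,305.2,0];uu=q[...,:2]@e;vv=q[...,:2]@n;r=np.hypot(uu,vv)
    m=(r<105)&(X[...,2]>18)&(X[...,2]<50)
    A=np.c_[uu[m],vv[m],np.ones(m.sum())];c=np.linalg.lstsq(A,X[m][:,2],rcond=None)[0];print('lid plane',c.round(3),np.percentile(X[m][:,2],[5,50,95]).round(1))
    print('lid ctr uv',cv2.minEnclosingCircle(np.c_[uu[m],vv[m]].astype(np.float32)))
    st()
E
python3 -c "from chk import *; chk('a')"
```

```text
15.1 [477.4 305.6 150.3] [ 1.7995e+02 -8.0000e-02  7.1230e+01] F [-0.2  5.2 -0.3] M [ 0.97 -0.34  0.08] w 16.2 192.7 q [-0.22  0.44 -0.56  1.86  0.28  0.93 -1.23]
handle slope,z0 [ -0.303 193.526] umax 67.2
lid plane [2.0000e-02 1.5000e-02 2.9505e+01] [24.  28.7 33.1]
lid ctr uv ((-14.88768482208252, -8.588032722473145), 83.7882308959961)
15.2 [477.2 305.6 150.1] [ 1.7998e+02 -7.0000e-02  7.1240e+01] F [  5.4  11.7 -10.3] M [ 1.06 -0.56 -0.21] w 16.9 192.8 q [-0.22  0.44 -0.55  1.86  0.28  0.93 -1.23]
```

Emit:
send_rows(
  commands=[
    [1,0,0,0.07,0,0,0],
    [1,0,0,0.14,0,0,0],
    [1,0,0,0.2,0,0,0],
    [1,0,0,0.23,0,0,0],
  ],
  squeeze=20,
)

```text
time: 15.53
ee_pos: [476.1, 304.2, 113.5]
tool_rot: [-3.14, 0.003, 1.243]
wrist_force: [-0.1, -0.8, -1.0]
gripper_width: 17.1
gripper_force: 93.5
```

```bash
python3 -c "from chk import *; chk('b')"
```

```text
15.5333 [476.1 304.2 113.5] [-1.7991e+02  1.4000e-01  7.1240e+01] F [-0.1 -0.8 -1. ] M [-0.02  0.04  0.06] w 17.1 93.5 q [-0.23  0.48 -0.54  1.89  0.32  0.86 -1.26]
handle slope,z0 [ -0.814 160.164] umax 65.4
lid plane [2.2000e-02 1.4000e-02 2.9485e+01] [23.6 28.4 32.9]
lid ctr uv ((-12.467029571533203, -5.93890905380249), 82.4905776977539)
15.6333 [476.2 304.5 114. ] [-1.799e+02  1.300e-01  7.125e+01] F [-0.8 -0.8 -1.3] M [ 0.02 -0.01  0.05] w 17.2 93.5 q [-0.23  0.48 -0.54  1.89  0.32  0.86 -1.26]
```

View pics/bw.png

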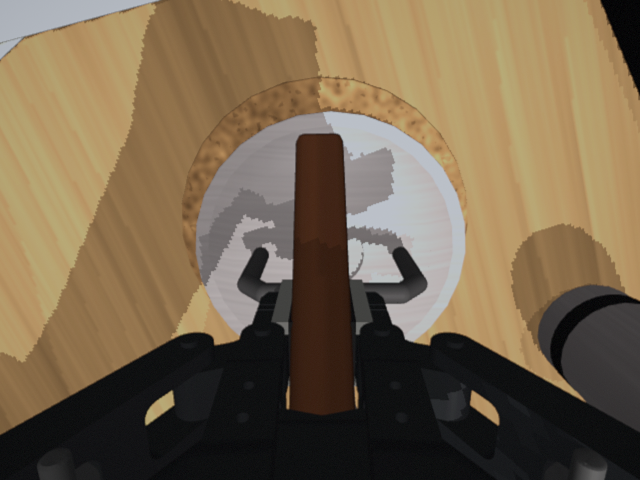

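The wrist view shows the handle still gripped, at (320,270), front end down. The lid is flat-looking on the trivet and slightly toward the robot. That was my tenth picture, so I continue by numbers.

```bash
cat >> h.py <<'E'
def handle(cx=477,cy=305.2,yaw=71.2,zmin=60,zmax=260,cams=('wrist','scene')):
    a=np.radians(yaw);e=np.array([np.cos(a),np.sin(a)]);n=np.array([-e[1],e[0]]);out={}
    for c in cams:
        im,d,P=look(c);X=cloud(d,P);hi=im.astype(int)
        red=((hi[...,2]>hi[...,0]*2)&(hi[...,2]>hi[...,1]*1.4)&(np.hypot(X[...,0]-cx,X[...,1]-cy)<110)&(X[...,2]>zmin)&(X[...,2]<zmax)).astype(np.uint8)
        k,l,s,_=cv2.connectedComponentsWithStats(cv2.morphologyEx(red,cv2.MORPH_OPEN,np.ones((3,3)))); 
        for j in range(1,k):
            if s[j,4]<60: continue
            p=X[l==j];u=(p[:,:2]-[cx,cy])@e;v=(p[:,:2]-[cx,cy])@n
            print(c,s[j,4],'u',np.percentile(u,[1,99]).round(1),'v',np.percentile(v,[1,50,99]).round(1))
            print('   ',[(lo,np.percentile(p[(u>=lo)&(u<lo+15),2],[10,50,90]).round(0).tolist()) for lo in range(-90,90,15) if ((u>=lo)&(u<lo+15)).sum()>15])
        out[c]=X,im
    return out
E
python3 - <<'E'
from h import *
st();o=handle()
X=o['scene'][0];a=np.radians(71.2);e=np.array([np.cos(a),np.sin(a)]);n=np.array([-e[1],e[0]])
q=X[...,:2]-[477,305.2];u=q@e;v=q@n
for lo in range(-90,60,10):
    m=(u>lo)&(u<lo+10)&(abs(v)<20)&(X[...,2]>35)&(X[...,2]<105)
    print(lo,m.sum(),np.percentile(X[m][:,2],[0,25,50,75,100]).round(0) if m.any() else '')
st()
E
```

```text
15.6333 [476.2 304.5 114. ] [-1.799e+02  1.300e-01  7.125e+01] F [-0.8 -0.8 -1.3] M [ 0.02 -0.01  0.05] w 17.2 93.5 q [-0.23  0.48 -0.54  1.89  0.32  0.86 -1.26]
wrist 15214 u [-7.2 60.7] v [-7.9  0.7  9.1]
    [(-15, [163.0, 166.0, 169.0]), (0, [150.0, 156.0, 162.0]), (15, [136.0, 142.0, 148.0]), (30, [123.0, 128.0, 134.0]), (45, [109.0, 114.0, 120.0]), (60, [106.0, 107.0, 257.0])]
scene 152 u [-41.9 -10.8] v [-11.4  -7.7  19.2]
    [(-45, [176.0, 183.0, 189.0]), (-30, [163.0, 176.0, 187.0])]
scene 128 u [13.9 60.1] v [-31.8  -7.4   3.6]
    [(15, [115.0, 123.0, 129.0]), (30, [105.0, 117.0, 127.0]), (45, [98.0, 110.0, 118.0])]
-90 0 
-80 64 [ 66.  79.  87.  95. 100.]
-70 47 [ 60.  69.  98. 100. 105.]
-60 19 [52. 55. 58. 59. 99.]
-50 19 [46. 51. 52. 54. 56.]
-40 22 [49. 53. 54. 55. 58.]
-30 3 [53. 54. 54. 55. 56.]
-20 37 [83. 86. 88. 90. 92.]
-10 17 [87. 88. 89. 89. 91.]
0 0 
10 0 
20 0 
30 3 [100. 102. 104. 105. 105.]
40 13 [ 91.  97. 100. 103. 105.]
50 17 [ 90.  98. 101. 102. 104.]
15.7333 [477.  305.2 115.3] [-179.99    0.     71.25] F [ 0.5  0.1 -1.3] M [ 0.01 -0.05  0.  ] w 16.6 93.5 q [-0.23  0.48 -0.54  1.89  0.32  0.86 -1.26]
```

Numbers: the lifter has pivoted about 43° front-down in the grip. Its tips are at u≈−34 and the loop bar is at u≈−15, so the fork is already out of the loop. The lid sits flat, about 14 mm off centre. I'll back off along −x, then go up.

Emit:
send_rows(
  commands=[
    [1,-0.03,0,0,0,0,0],
    [1,-0.09,0,0,0,0,0],
    [1,-0.16,0,0,0,0,0],
    [1,-0.22,0,-0.02,0,0,0],
    [1,-0.27,0,-0.06,0,0,0],
    [1,-0.3,0,-0.18,0,0,0],
    [1,-0.3,0,-0.35,0,0,0],
    [1,-0.3,0,-0.55,0,0,0],
    [1,-0.3,0,-0.75,0,0,0],
    [1,-0.3,0,-0.85,0,0,0],
  ],
)

```text
time: 16.57
ee_pos: [463.4, 262.9, 247.4]
tool_rot: [3.137, -0.004, 1.243]
wrist_force: [0.6, 0.4, -1.6]
gripper_width: 16.7
gripper_force: 93.5
```

```bash
python3 - <<'E'
from h import *
st();o=handle(462,263,zmin=130,zmax=330,cams=('wrist',))
im,d,P=look('top');X=cloud(d,P)
q=X-[477.2,305.1,0];r=np.hypot(q[...,0],q[...,1])
m=(r<112)&(X[...,2]>21)&(X[...,2]<38);p=q[m];print(len(p),cv2.minEnclosingCircle(p[:,:2].astype(np.float32)))
A=np.c_[p[:,:2],np.ones(len(p))];print('lid plane',np.linalg.lstsq(A,p[:,2],rcond=None)[0].round(3),np.percentile(p[:,2],[5,50,95]))
b=(r<70)&(X[...,2]>79)&(X[...,2]<100);p=q[b];print('loop',len(p),cv2.minAreaRect(p[:,:2].astype(np.float32)),np.percentile(p[:,2],[10,50,90]))
st()
E
```

```text
16.5667 [463.4 262.9 247.4] [179.74  -0.25  71.22] F [ 0.6  0.4 -1.6] M [ 0.   -0.07 -0.  ] w 16.7 93.5 q [-0.1   0.27 -0.6   1.83  0.18  1.09 -1.09]
wrist 15191 u [-6.2 61.7] v [-9.7 -1.   7.4]
    [(-15, [298.0, 300.0, 303.0]), (0, [285.0, 291.0, 296.0]), (15, [271.0, 277.0, 282.0]), (30, [257.0, 263.0, 268.0]), (45, [244.0, 249.0, 255.0]), (60, [240.0, 241.0, 242.0])]
3591 ((0.5230334401130676, -12.261336326599121), 82.66780090332031)
lid plane [1.0000e-03 1.9000e-02 2.9021e+01] [23.8860785  28.40779325 32.76065934]
loop 209 ((0.5621757507324219, -11.804140090942383), (10.70431900024414, 90.60354614257812), 71.44426727294922) [83.21730643 89.18755498 92.85913283]
16.6667 [463.9 263.2 246.9] [179.67  -0.3   71.2 ] F [ 0.9 -0.2 -1. ] M [0.07 0.   0.07] w 17.0 93.5 q [-0.1   0.28 -0.6   1.83  0.18  1.08 -1.09]
```

The lid is fine: about 12 mm off centre, flat, bar top at 89 mm. The lifter is pitched 43° in the grip. I'll straighten it by pushing its shank gently against the fixed pot's outer wall, with the lifter's +x pointing away from the pot (yaw 180).

Emit:
send_rows(
  commands=[
    [1,-0.03,0.01,0,0,0,-0.03],
    [1,-0.1,0.03,0,0,0,-0.06],
    [1,-0.2,0.05,0,0,0,-0.095],
    [1,-0.32,0.08,0,0,0,-0.13],
    [1,-0.45,0.11,0,0,0,-0.165],
    [1,-0.58,0.14,0,0,0,-0.2],
    [1,-0.7,0.17,0,0,0,-0.235],
    [1,-0.78,0.19,0,0,0,-0.27],
    [1,-0.83,0.22,0,0,0,-0.3],
    [1,-0.85,0.22,0,0,0,-0.3],
  ],
  squeeze=30,
)

```text
time: 17.5
ee_pos: [452.1, 128.5, 241.8]
tool_rot: [-3.139, 0.0, 2.184]
wrist_force: [0.4, -0.5, -2.0]
gripper_width: 16.7
gripper_force: 93.3
```

```bash
python3 - <<'E'
from h import *
st();go(440,10,235,180)
E
```

```text
17.5 [452.1 128.5 241.8] [-179.86    0.    125.14] F [ 0.4 -0.5 -2. ] M [ 0.04 -0.04 -0.02] w 16.7 93.3 q [ 0.26  0.19 -0.71  1.96  0.14  1.05  0.11]
shift [-0.5996 -0.5208  0.0464] turn [-0.0007 -0.0004 -0.3048] n 2.8617224303054853 7.661666081365592
```

Emit:
send_rows(
  commands=[
    [1,-0.05,-0.04,0.01,0,0,-0.035],
    [1,-0.14,-0.12,0.02,0,0,-0.07],
    [1,-0.25,-0.22,0.03,0,0,-0.108],
    [1,-0.37,-0.32,0.04,0,0,-0.146],
    [1,-0.48,-0.42,0.045,0,0,-0.184],
    [1,-0.56,-0.49,0.045,0,0,-0.222],
    [1,-0.6,-0.52,0.045,0,0,-0.26],
    [1,-0.6,-0.52,0.045,0,0,-0.298],
    [1,-0.6,-0.52,0.045,0,0,-0.305],
    [1,-0.6,-0.52,0.045,0,0,-0.305],
  ],
)

```text
time: 18.33
ee_pos: [440.4, 12.9, 235.8]
tool_rot: [3.141, -0.001, 3.141]
wrist_force: [0.3, -0.4, -1.4]
gripper_width: 17.0
gripper_force: 93.3
```

```bash
python3 - <<'E'
from h import *
st();s=arm.get_state();o=handle(s['ee_pos'][0],s['ee_pos'][1],180,zmin=150,zmax=330)
go(440,10,95,180)
E
```

```text
18.3333 [440.4  12.9 235.8] [ 1.7999e+02 -6.0000e-02  1.7998e+02] F [ 0.3 -0.4 -1.4] M [-0.03  0.05 -0.05] w 17.0 93.3 q [ 0.57  0.14 -0.75  2.02  0.11  1.02  1.34]
wrist 15332 u [-5.3 62.3] v [-7.3  1.3  9.9]
    [(-15, [287.0, 289.0, 291.0]), (0, [274.0, 280.0, 285.0]), (15, [260.0, 266.0, 271.0]), (30, [246.0, 252.0, 257.0]), (45, [232.0, 238.0, 243.0]), (60, [228.0, 229.0, 231.0])]
scene 191 u [-43.8  -0. ] v [-22.2   4.2   8.6]
    [(-45, [297.0, 304.0, 310.0]), (-30, [279.0, 292.0, 305.0])]
shift [ 0.0037 -0.0213  0.9398] turn [ 0.0001 -0.0002  0.0001] n 3.381625359537813 0.005455407729010777
```

Emit:
send_rows(
  commands=[
    [1,0,0,0.05,0,0,0],
    [1,0,-0.01,0.15,0,0,0],
    [1,0,-0.02,0.3,0,0,0],
    [1,0,-0.02,0.46,0,0,0],
    [1,0,-0.02,0.62,0,0,0],
    [1,0,-0.02,0.76,0,0,0],
    [1,0,-0.02,0.87,0,0,0],
    [1,0,-0.02,0.93,0,0,0],
    [1,0,-0.02,0.93,0,0,0],
  ],
)

```text
time: 19.18
ee_pos: [439.4, 10.0, 94.8]
tool_rot: [3.141, -0.004, -3.139]
wrist_force: [-0.3, 0.6, -1.6]
gripper_width: 16.6
gripper_force: 93.3
```

Emit:
send_rows(
  commands=[
    [1,-0.05,0,0,0,0,0],
    [1,-0.1,0,0,0,0,0],
    [1,-0.14,0,0,0,0,0],
    [1,-0.18,0,0,0,0,0],
    [1,-0.22,0,0,0,0,0],
    [1,-0.25,0,0,0,0,0],
    [1,-0.25,0,0,0,0,0],
  ],
)

```text
time: 19.77
ee_pos: [470.1, 10.3, 94.9]
tool_rot: [-3.139, -0.019, -3.139]
wrist_force: [-11.5, 1.5, 0.9]
gripper_width: 16.9
gripper_force: 93.5
```

```bash
python3 - <<'E'
from h import *
st();s=arm.get_state();o=handle(s['ee_pos'][0],s['ee_pos'][1],180,zmin=50,zmax=200,cams=('wrist',));st()
E
```

```text
19.7667 [470.1  10.3  94.9] [-179.88   -1.08 -179.84] F [-11.5   1.5   0.9] M [ 0.44  2.89 -0.03] w 16.9 93.5 q [ 0.43  0.41 -0.66  2.1   0.35  0.77  1.12]
wrist 16187 u [-6.9 66.3] v [-7.7  0.9  9.4]
    [(-15, [144.0, 147.0, 149.0]), (0, [134.0, 139.0, 143.0]), (15, [123.0, 128.0, 132.0]), (30, [112.0, 116.0, 121.0]), (45, [100.0, 105.0, 109.0]), (60, [94.0, 96.0, 99.0])]
19.8167 [471.2  10.1  95. ] [-179.89   -0.92 -179.85] F [-11.1   1.5   0.2] M [ 0.47  2.7  -0.02] w 17.0 93.2 q [ 0.43  0.41 -0.65  2.1   0.35  0.76  1.12]
```

Emit:
send_rows(
  commands=[
    [1,-0.03,0,0,0,0,0],
    [1,-0.06,0,0,0,0,0],
    [1,-0.09,0,0,0,0,0],
    [1,-0.12,0,0,0,0,0],
    [1,-0.14,0,0,0,0,0],
    [1,-0.16,0,0,0,0,0],
    [1,-0.16,0,0,0,0,0],
  ],
)

```text
time: 20.4
ee_pos: [495.6, 9.8, 95.5]
tool_rot: [-3.139, -0.016, -3.14]
wrist_force: [-13.8, 2.1, 0.5]
gripper_width: 16.4
gripper_force: 90.7
```

```bash
python3 - <<'E'
from h import *
st();s=arm.get_state();o=handle(s['ee_pos'][0],s['ee_pos'][1],180,zmin=50,zmax=200,cams=('wrist',));st()
E
```

```text
20.4 [495.6   9.8  95.5] [-179.86   -0.92 -179.9 ] F [-13.8   2.1   0.5] M [ 0.39  3.44 -0.11] w 16.4 90.7 q [ 0.41  0.44 -0.64  2.04  0.37  0.79  1.12]
wrist 19161 u [-9.2 75. ] v [-7.9  0.7  9.3]
    [(-15, [143.0, 145.0, 147.0]), (0, [138.0, 140.0, 143.0]), (15, [133.0, 135.0, 137.0]), (30, [128.0, 130.0, 132.0]), (45, [122.0, 125.0, 127.0]), (60, [117.0, 119.0, 121.0]), (75, [115.0, 116.0, 117.0])]
20.45 [495.5   9.8  95.3] [-179.87   -0.91 -179.9 ] F [-13.7   1.2   1.5] M [ 0.46  3.41 -0.08] w 16.9 90.7 q [ 0.41  0.44 -0.64  2.05  0.37  0.79  1.12]
```

Emit:
send_rows(
  commands=[
    [1,-0.03,0,0,0,0,0],
    [1,-0.06,0,0,0,0,0],
    [1,-0.09,0,0,0,0,0],
    [1,-0.12,0,0,0,0,0],
    [1,-0.14,0,0,0,0,0],
    [1,-0.16,0,0,0,0,0],
    [1,-0.16,0,0,0,0,0],
  ],
)

```text
time: 21.03
ee_pos: [520.4, 9.8, 96.4]
tool_rot: [-3.139, -0.015, -3.14]
wrist_force: [-15.9, 1.5, 8.6]
gripper_width: 16.9
gripper_force: 89.0
```

```bash
python3 - <<'E'
from h import *
st();s=arm.get_state();o=handle(s['ee_pos'][0],s['ee_pos'][1],180,zmin=50,zmax=200,cams=('wrist',));st()
E
```

```text
21.0333 [520.4   9.8  96.4] [-179.83   -0.85 -179.92] F [-15.9   1.5   8.6] M [ 0.16  3.74 -0.07] w 16.9 89.0 q [ 0.4   0.47 -0.63  1.99  0.38  0.81  1.12]
wrist 22203 u [-11.3  76.7] v [-7.9  0.7  9.3]
    [(-15, [144.0, 144.0, 145.0]), (0, [143.0, 144.0, 145.0]), (15, [143.0, 144.0, 144.0]), (30, [142.0, 143.0, 144.0]), (45, [142.0, 143.0, 144.0]), (60, [141.0, 142.0, 143.0]), (75, [140.0, 142.0, 143.0])]
21.0833 [520.4   9.8  96.4] [-179.83   -0.83 -179.9 ] F [-14.1   0.2  10.2] M [ 0.15  3.69 -0.07] w 16.9 89.0 q [ 0.4   0.47 -0.63  1.99  0.38  0.81  1.12]
```

Level to about 1°. I'll back away from the pot, rise, then go to the stand at yaw 144 (the other way round is allowed).

Emit:
send_rows(
  commands=[
    [1,0.05,0,0,0,0,0],
    [1,0.12,0,0,0,0,0],
    [1,0.16,0,-0.04,0,0,0],
    [1,0.16,0,-0.14,0,0,0],
    [1,0.16,0,-0.28,0,0,0],
    [1,0.16,0,-0.45,0,0,0],
    [1,0.16,0,-0.63,0,0,0],
    [1,0.16,0,-0.8,0,0,0],
    [1,0.16,0,-0.93,0,0,0],
    [1,0.16,0,-0.97,0,0,0],
  ],
)

```text
time: 21.92
ee_pos: [505.0, 10.3, 246.7]
tool_rot: [-3.141, 0.009, -3.139]
wrist_force: [1.6, 0.3, -1.5]
gripper_width: 17.0
gripper_force: 88.1
```

```bash
python3 - <<'E'
from h import *
st();s=arm.get_state();o=handle(s['ee_pos'][0],s['ee_pos'][1],180,zmin=150,zmax=350,cams=('wrist',));st()
go(503.7,-140,240,160)
E
```

```text
21.9167 [505.   10.3 246.7] [-179.96    0.51 -179.87] F [ 1.6  0.3 -1.5] M [ 0.01 -0.01 -0.02] w 17.0 88.1 q [ 0.52  0.25 -0.73  1.88  0.19  1.07  1.29]
wrist 21756 u [-9.9 77.7] v [-7.7  0.9  9.4]
    [(-15, [294.0, 295.0, 296.0]), (0, [293.0, 294.0, 295.0]), (15, [292.0, 293.0, 294.0]), (30, [290.0, 291.0, 292.0]), (45, [289.0, 290.0, 291.0]), (60, [287.0, 289.0, 290.0]), (75, [286.0, 287.0, 288.0])]
21.9667 [504.6  10.1 246. ] [-179.95    0.45 -179.88] F [ 0.2  0.  -0.8] M [ 0.01 -0.07  0.01] w 17.1 88.1 q [ 0.52  0.25 -0.73  1.88  0.19  1.07  1.29]
shift [ 0.0086 -1.0006  0.0408] turn [0.0002 0.0025 0.1118] n 3.6024088544597554 2.8107424239860443
```

Emit:
send_rows(
  commands=[
    [1,0,-0.04,0,0,0,0.015],
    [1,0,-0.12,0,0,0,0.03],
    [1,0,-0.24,0,0,0,0.045],
    [1,0,-0.38,0,0,0,0.06],
    [1,0,-0.53,0,0,0,0.075],
    [1,0,-0.68,0,0,0,0.09],
    [1,0,-0.82,0,0,0,0.1],
    [1,0.01,-0.93,0,0,0,0.11],
    [1,0.01,-1,0,0,0,0.112],
    [1,0.01,-1,0,0,0,0.112],
  ],
)

```text
time: 22.8
ee_pos: [501.0, -143.5, 241.9]
tool_rot: [-3.141, -0.0, 2.787]
wrist_force: [-0.0, -0.6, -1.7]
gripper_width: 16.7
gripper_force: 88.0
```

```bash
python3 - <<'E'
from h import *
st();go(504.5,-315.7,245,144)
E
```

```text
22.8 [ 501.  -143.5  241.9] [-1.7995e+02 -1.0000e-02  1.5970e+02] F [-0.  -0.6 -1.7] M [ 0.05 -0.   -0.04] w 16.7 88.0 q [ 0.69  0.26 -0.59  1.86  0.16  1.07  1.26]
shift [-0.42   -1.0685 -0.0201] turn [-0.0003 -0.      0.0872] n 4.130481073619551 2.193273298210307
```

Emit:
send_rows(
  commands=[
    [1,-0.02,-0.04,0,0,0,0.01],
    [1,-0.05,-0.12,0,0,0,0.02],
    [1,-0.1,-0.24,0,0,0,0.035],
    [1,-0.15,-0.38,0,0,0,0.05],
    [1,-0.21,-0.53,0,0,0,0.06],
    [1,-0.27,-0.68,-0.01,0,0,0.07],
    [1,-0.33,-0.82,-0.02,0,0,0.08],
    [1,-0.38,-0.93,-0.02,0,0,0.087],
    [1,-0.42,-1,-0.02,0,0,0.087],
    [1,-0.42,-1,-0.02,0,0,0.087],
  ],
)

```text
time: 23.63
ee_pos: [508.6, -307.0, 244.6]
tool_rot: [-3.141, 0.0, 2.514]
wrist_force: [-0.6, -0.1, -1.7]
gripper_width: 16.5
gripper_force: 88.0
```

```bash
python3 - <<'E'
from h import *
st();go(504.5,-315.7,245,144)
o=handle(494.4,-308.3,144,zmin=150,zmax=350,cams=('wrist','top'))
st()
X,im=o['top'];hsv=0
# stand posts tops seen by top cam
m=(np.hypot(X[...,0]-494,X[...,1]+308)<85)&(X[...,2]>112)&(X[...,2]<140);p=X[m]-[494.4,-308.3,0];a=np.radians(144);u=p[:,0]*np.cos(a)+p[:,1]*np.sin(a);v=-p[:,0]*np.sin(a)+p[:,1]*np.cos(a)
for lo,hi in((-70,-40),(40,70)):
    k=(u>lo)&(u<hi);print(lo,k.sum(),np.percentile(u[k],[2,98]) if k.any() else 0,np.percentile(v[k],[2,50,98]) if k.any() else 0)
E
```

```text
23.6333 [ 508.6 -307.   244.6] [-1.7995e+02  1.0000e-02  1.4402e+02] F [-0.6 -0.1 -1.7] M [-0.02  0.04 -0.04] w 16.5 88.0 q [ 0.82  0.36 -0.46  1.7   0.18  1.12  1.26]
shift [-0.0117 -0.0631 -0.0024] turn [-0.0003  0.0001  0.0001] n 0.23103847814257486 0.008152361975378225
wrist 21727 u [-21.7  66. ] v [-17.2  -8.7  -0.2]
    [(-30, [292.0, 293.0, 294.0]), (-15, [291.0, 292.0, 293.0]), (0, [290.0, 291.0, 292.0]), (15, [289.0, 290.0, 291.0]), (30, [287.0, 289.0, 289.0]), (45, [286.0, 287.0, 288.0]), (60, [285.0, 286.0, 287.0])]
top 604 u [ 0.4 68.4] v [-21.  -12.6  -3.6]
    [(0, [289.0, 291.0, 293.0]), (15, [288.0, 290.0, 292.0]), (30, [287.0, 289.0, 291.0]), (45, [285.0, 287.0, 290.0]), (60, [284.0, 286.0, 290.0])]
23.7333 [ 509.3 -302.3  244.9] [ 1.7995e+02 -7.0000e-02  1.4433e+02] F [ 0.3  0.9 -1.3] M [-0.01 -0.05 -0.05] w 17.1 88.0 q [ 0.82  0.36 -0.46  1.7   0.17  1.12  1.26]
-70 5 [-49.7456871  -47.26047339] [-24.66208151 -22.96893771 -19.32608257]
40 309 [42.39528599 56.51015356] [-25.87493357   0.1726625   23.49503207]
```

Emit:
send_rows(
  commands=[
    [1,0,0,0,0,0,0],
    [1,0,0,0,0,0,0],
    [1,0,0,0,0,0,0],
  ],
)

```text
time: 23.98
ee_pos: [509.5, -301.3, 245.5]
tool_rot: [3.141, 0.0, 2.521]
wrist_force: [-0.2, -1.0, -0.4]
gripper_width: 16.8
gripper_force: 88.0
```

```bash
python3 - <<'E'
from h import *
st();go(504.5,-315.7,245,144)
o=handle(494.4,-308.3,144,zmin=150,zmax=350,cams=('wrist',))
st()
E
```

```text
23.9833 [ 509.5 -301.3  245.5] [179.99   0.   144.46] F [-0.2 -1.  -0.4] M [ 0.03 -0.01  0.01] w 16.8 88.0 q [ 0.82  0.36 -0.46  1.7   0.17  1.12  1.26]
shift [-0.0287 -0.0974  0.003 ] turn [0.0001 0.     0.0025] n 0.36560333686838803 0.06396687021686007
wrist 21755 u [-19.1  68.7] v [-22.1 -13.5  -5. ]
    [(-30, [293.0, 294.0, 295.0]), (-15, [292.0, 293.0, 294.0]), (0, [291.0, 292.0, 293.0]), (15, [290.0, 291.0, 292.0]), (30, [288.0, 290.0, 291.0]), (45, [287.0, 288.0, 289.0]), (60, [286.0, 287.0, 288.0])]
24.0333 [ 509.4 -301.6  245.5] [1.7999e+02 1.0000e-02 1.4443e+02] F [-0.5  1.1 -1.6] M [-0.02  0.02  0.  ] w 17.1 88.0 q [ 0.82  0.36 -0.46  1.7   0.17  1.12  1.26]
```

Emit:
send_rows(
  commands=[
    [1,0,-0.03,0,0,0.012,0.002],
    [1,0,-0.07,0,0,0.025,0.0025],
    [1,0,-0.092,0,0,0.025,0.0025],
    [1,0,-0.092,0,0,0.025,0.0025],
    [1,0,-0.092,0,0,0.025,0.0025],
  ],
)

```text
time: 24.45
ee_pos: [501.1, -313.5, 245.2]
tool_rot: [-3.141, -0.078, 2.511]
wrist_force: [-0.2, -0.9, -1.7]
gripper_width: 16.8
gripper_force: 88.0
```

```bash
python3 - <<'E'
from h import *
st()
o=handle(494.4,-308.3,144,zmin=150,zmax=350,cams=('wrist','scene'))
X,im=o['wrist'];a=np.radians(144)
m=(np.hypot(X[...,0]-494,X[...,1]+308)<85)&(X[...,2]>112)&(X[...,2]<140);p=X[m]-[494.4,-308.3,0];u=p[:,0]*np.cos(a)+p[:,1]*np.sin(a);v=-p[:,0]*np.sin(a)+p[:,1]*np.cos(a)
for lo,hi in((-70,-40),(40,70)):
    k=(u>lo)&(u<hi);print(lo,k.sum(),np.percentile(u[k],[2,98]) if k.any() else 0,np.percentile(v[k],[2,50,98]) if k.any() else 0)
st()
E
```

```text
24.45 [ 501.1 -313.5  245.2] [-179.99   -4.47  143.89] F [-0.2 -0.9 -1.7] M [ 0.03 -0.09 -0.01] w 16.8 88.0 q [ 0.83  0.4  -0.45  1.65  0.16  1.21  1.28]
wrist 21690 u [-23.1  64.9] v [-7.5  1.   9.5]
    [(-30, [292.0, 293.0, 294.0]), (-15, [292.0, 293.0, 294.0]), (0, [292.0, 293.0, 294.0]), (15, [292.0, 293.0, 294.0]), (30, [292.0, 293.0, 294.0]), (45, [292.0, 293.0, 294.0]), (60, [291.0, 293.0, 293.0])]
scene 139 u [41.3 65.4] v [-10.7  -7.3   4.2]
    [(45, [281.0, 290.0, 292.0]), (60, [276.0, 290.0, 292.0])]
scene 461 u [-63.2 -17.6] v [-11.1  -5.1   6.6]
    [(-75, [276.0, 284.0, 291.0]), (-60, [278.0, 291.0, 292.0]), (-45, [284.0, 291.0, 292.0]), (-30, [280.0, 291.0, 292.0])]
-70 0 0 0
40 212 [41.45925907 55.35918077] [-25.57947504 -22.29419653  25.47098028]
24.55 [ 501.2 -313.2  245.4] [-179.99   -4.47  143.93] F [-0.1 -0.2 -1.5] M [-0.09 -0.11 -0.  ] w 17.1 88.0 q [ 0.83  0.4  -0.45  1.65  0.16  1.21  1.28]
```

Emit:
send_rows(
  commands=[
    [1,-0.004,0.006,0.05,0,0,0],
    [1,-0.012,0.006,0.15,0,0,0],
    [1,-0.022,0.006,0.28,0,0,0],
    [1,-0.033,0.006,0.42,0,0,0],
    [1,-0.044,0.006,0.56,0,0,0],
    [1,-0.054,0.006,0.69,0,0,0],
    [1,-0.062,0.006,0.79,0,0,0],
    [1,-0.067,0.006,0.86,0,0,0],
    [1,-0.07,0.006,0.9,0,0,0],
    [1,-0.07,0.006,0.9,0,0,0],
  ],
)

```text
time: 25.38
ee_pos: [501.0, -312.6, 108.6]
tool_rot: [-3.141, -0.081, 2.511]
wrist_force: [0.3, -0.2, -1.4]
gripper_width: 17.1
gripper_force: 88.0
```

```bash
python3 - <<'E'
from h import *
st();o=handle(494.4,-308.3,144,zmin=110,zmax=250,cams=('wrist',))
E
```

```text
25.3833 [ 501.  -312.6  108.6] [-179.98   -4.62  143.9 ] F [ 0.3 -0.2 -1.4] M [-0.05 -0.13  0.  ] w 17.1 88.0 q [ 0.8   0.54 -0.42  1.78  0.24  0.96  1.22]
wrist 21766 u [-22.6  65.5] v [-8.2  0.3  8.8]
    [(-30, [155.0, 156.0, 157.0]), (-15, [155.0, 156.0, 157.0]), (0, [155.0, 156.0, 157.0]), (15, [155.0, 156.0, 157.0]), (30, [155.0, 156.0, 157.0]), (45, [155.0, 156.0, 157.0]), (60, [155.0, 156.0, 157.0])]
```

Top is at 156, so 16 mm remain to the seat at 140. No contact yet and v≈0. Lower slowly.

Emit:
send_rows(
  commands=[
    [1,-0.002,0,0.03,0,0,0],
    [1,-0.004,0,0.055,0,0,0],
    [1,-0.006,0,0.08,0,0,0],
    [1,-0.008,0,0.1,0,0,0],
    [1,-0.008,0,0.108,0,0,0],
    [1,-0.008,0,0.108,0,0,0],
  ],
)

```text
time: 25.93
ee_pos: [501.4, -313.1, 93.4]
tool_rot: [-3.141, -0.079, 2.511]
wrist_force: [-0.2, 1.3, -1.6]
gripper_width: 17.1
gripper_force: 88.1
```

```bash
python3 - <<'E'
from h import *
st();o=handle(494.4,-308.3,144,zmin=110,zmax=250,cams=('wrist',))
E
```

```text
25.9333 [ 501.4 -313.1   93.4] [-179.98   -4.52  143.88] F [-0.2  1.3 -1.6] M [-0.02 -0.07 -0.03] w 17.1 88.1 q [ 0.79  0.56 -0.41  1.79  0.25  0.93  1.21]
wrist 21855 u [-23.1  64.9] v [-8.1  0.4  8.9]
    [(-30, [140.0, 141.0, 142.0]), (-15, [140.0, 141.0, 142.0]), (0, [140.0, 141.0, 142.0]), (15, [140.0, 141.0, 142.0]), (30, [140.0, 141.0, 142.0]), (45, [140.0, 141.0, 142.0]), (60, [140.0, 141.0, 142.0])]
```

Emit:
send_rows(
  commands=[
    [0.75,0,0,0,0,0,0],
    [0.7,0,0,0,0,0,0],
    [0.6,0,0,0,0,0,0],
    [0.4,0,0,0,0,0,0],
    [0.2,0,0,0,0,0,0],
    [0,0,0,0,0,0,0],
    [0,0,0,0,0,0,0],
    [0,0,0,0,0,0,0],
    [0,0,0,0,0,0,0],
  ],
)

```text
time: 26.73
ee_pos: [501.5, -313.1, 93.6]
tool_rot: [-3.141, -0.078, 2.511]
wrist_force: [-1.0, -0.0, -0.0]
gripper_width: 85.4
gripper_force: 0.0
```

```bash
python3 - <<'E'
from h import *
st();o=handle(494.4,-308.3,144,zmin=110,zmax=250,cams=('wrist',))
E
```

```text
26.7333 [ 501.5 -313.1   93.6] [-179.98   -4.5   143.88] F [-1. -0. -0.] M [-0.02 -0.06 -0.02] w 85.4 0.0 q [ 0.79  0.56 -0.41  1.79  0.25  0.93  1.21]
wrist 21736 u [-23.6  64.8] v [-8.3  0.3  8.8]
    [(-30, [140.0, 141.0, 142.0]), (-15, [140.0, 141.0, 142.0]), (0, [140.0, 141.0, 142.0]), (15, [140.0, 141.0, 142.0]), (30, [140.0, 141.0, 142.0]), (45, [140.0, 141.0, 142.0]), (60, [139.0, 141.0, 142.0])]
```

Seated. Retreat straight up.

Emit:
send_rows(
  commands=[
    [0,0.004,0,-0.05,0,0,0],
    [0,0.012,0,-0.15,0,0,0],
    [0,0.02,0,-0.26,0,0,0],
    [0,0.031,0,-0.4,0,0,0],
    [0,0.043,0,-0.55,0,0,0],
    [0,0.055,0,-0.7,0,0,0],
    [0,0.066,0,-0.85,0,0,0],
    [0,0.075,0,-0.97,0,0,0],
    [0,0.075,0,-0.97,0,0,0],
  ],
)

```text
time: 27.53
ee_pos: [503.9, -313.9, 244.5]
tool_rot: [3.141, -0.07, 2.511]
wrist_force: [0.9, 0.1, 0.4]
gripper_width: 85.4
gripper_force: 0.0
```

```bash
python3 - <<'E'
from h import *
st();o=handle(494.4,-308.3,144,zmin=110,zmax=250,cams=('scene','wrist','top'))
X,im=o['top'];X0=np.load('top0.npz')['X']
q=X-[477.2,305.1,0];r=np.hypot(q[...,0],q[...,1])
m=(r<112)&(X[...,2]>21)&(X[...,2]<38);p=q[m];print('lid',len(p),cv2.minEnclosingCircle(p[:,:2].astype(np.float32)),np.median(p[:,2]))
def fit(Y,c,z):
    k=(np.hypot(Y[...,0]-c[0],Y[...,1]-c[1])<75)&(abs(Y[...,2]-z)<9);p=Y[k];A=np.c_[p[:,:2]-c,np.ones(len(p))];return np.linalg.lstsq(A,p[:,2],rcond=None)[0].round(3)
print('now',fit(X,[477.7,292.8],29),'on pot',fit(X0,[620,10],99))
im0=np.load('top0.npz')['im'];df=(np.abs(im.astype(int)-im0).sum(2)>90).astype(np.uint8);df=cv2.morphologyEx(df,cv2.MORPH_OPEN,np.ones((4,4)));n,l,s,c=cv2.connectedComponentsWithStats(df);print([(s[i].tolist()) for i in range(1,n) if s[i,4]>30])
E
```

```text
27.5333 [ 503.9 -313.9  244.5] [179.97  -4.01 143.88] F [0.9 0.1 0.4] M [-0.05 -0.06 -0.04] w 85.4 0.0 q [ 0.83  0.4  -0.45  1.65  0.16  1.2   1.28]
scene 801 u [-62.9  63.1] v [-10.9  -5.2   6.1]
    [(-75, [128.0, 135.0, 139.0]), (-60, [130.0, 138.0, 140.0]), (-45, [127.0, 139.0, 140.0]), (-30, [127.0, 138.0, 140.0]), (-15, [129.0, 138.0, 140.0]), (0, [132.0, 138.0, 140.0]), (15, [127.0, 138.0, 140.0]), (30, [129.0, 138.0, 141.0]), (45, [135.0, 138.0, 140.0]), (60, [132.0, 138.0, 140.0])]
wrist 5199 u [-60.4  64.4] v [-8.1  0.4  8.9]
    [(-75, [140.0, 141.0, 141.0]), (-60, [140.0, 141.0, 142.0]), (-45, [140.0, 141.0, 142.0]), (-30, [140.0, 141.0, 142.0]), (-15, [140.0, 141.0, 142.0]), (0, [140.0, 141.0, 142.0]), (15, [140.0, 141.0, 142.0]), (30, [140.0, 141.0, 142.0]), (45, [140.0, 141.0, 142.0]), (60, [140.0, 141.0, 142.0])]
top 778 u [-48.9  66.6] v [-9.6 -1.3  9. ]
    [(-60, [137.0, 140.0, 142.0]), (-45, [138.0, 140.0, 143.0]), (-30, [138.0, 140.0, 143.0]), (-15, [139.0, 141.0, 144.0]), (0, [138.0, 141.0, 144.0]), (15, [138.0, 141.0, 143.0]), (30, [139.0, 141.0, 143.0]), (45, [137.0, 141.0, 143.0]), (60, [136.0, 140.0, 143.0])]
lid 5892 ((2.4520835876464844, -8.472545623779297), 86.49405670166016) 28.40780650576471
now [1.0000e-03 3.0000e-03 2.8912e+01] on pot [-0.    -0.    98.981]
[[274, 175, 86, 69, 1947], [499, 174, 141, 306, 17753], [269, 209, 11, 34, 155], [317, 220, 19, 12, 107], [276, 226, 5, 7, 32], [289, 243, 10, 6, 45], [116, 252, 90, 89, 6327], [371, 268, 85, 84, 4041], [346, 366, 53, 43, 1244], [432, 390, 155, 90, 6269]]
```

```bash
python3 -c "
from station import arm
print(arm.job_done())"
```

```text
the job is handed in; nothing more can be done
None
```

I've handed the job in. By my last measurements the lid lies flat on the trivet about 12 mm off centre and the lifter hangs level in both notches of the stand, though it twisted 43° in the grip while I was setting the lid down and I had to straighten it against the pot wall. No verdict was returned.

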